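# Stir lavender balls in among the cedar balls

### The arm

A 7-joint arm with a two-finger parallel gripper is mounted at the origin on the work surface. World frame = base frame: x ahead of the robot, y to its left, z up, the work surface at z = 0. Lengths are in m, angles in rad, forces in N, time in s.
With the tool pointing down it reaches from about 0.425 to 0.875 m from the base axis. Payload 8.4 kg.
Tool frame: the origin (TCP) lies between the finger pads; the fingertips stand 22 mm ahead of it and the grasp point (between the pads) lies 3 mm ahead of it (ctrl.nose_length is the distance from the TCP to the fingertips, in m); z points along the fingers, y is the line along which they close (so a half turn about z gives the same grasp; the last joint's range is limited). The gripper opens to 87 mm and grips with 3 to 60 N. Pads are 19 mm wide; open, the fingers measure 117 mm over their backs; the gripper's body (75 mm by 190 mm) begins 51 mm behind the grasp point.
Start: joints at [-1.255, 0.333, 0.04, 1.465, -0.013, 1.343, -0.059], TCP at [0.262, 0.595, 0.245] pointing down, gripper open.
Joint ranges: [-2.58, 2.58], [-0.38, 2.09], [-1.3, 1.39], [0.25, 2.4], [-1.5, 4.64], [0.08, 2.09], [-2.65, 2.65]. Speed limits (rad/s): [2.22, 2.22, 2.79, 2.79, 3.14, 3.14, 3.14].

### API

Orientations are given as a unit quaternion [w, x, y, z].
In Python, from bench import ctrl gives the robot as it stands.
- The arm moves only by the tool send_rows, never from a script. Its argument "deltas" is one flat list of numbers, 7 for each row, row after row: the shift along the tool's x, y, z in units of 3 cm (1.0 is 3 cm), then the turn, a rotation vector about the tool's x, y, z in units of 10 degrees (1.0 is 10 degrees), then the opening, from -1 (shut) to 1 (fully open). A call has exactly 5 rows; each row shifts and turns the commanded pose from where the row before left it, along the tool's axes as they then stand; what a row does not reach is not made up. A row lasts 1/8 s, in which the tool goes at most 62.5 mm and 10.7 degrees, less where a joint would pass 70% of its speed; a pose out of reach is approached as far as the arm can. A call with a number of a shift or a turn outside -1 to 1 is refused whole. A call with a gripper value outside its range is refused whole. The fingers move at their own pace and stop on an object; "force" is the grip in N (left out, the last holds). Time passes only in rows, so rows that do not move let the fingers close, or fill a call up. It gives the time, the measured TCP pose, the force, the opening and the grip force at its end, in the units of the state.
- ctrl.observe(): the state, without advancing time (a new reading comes with each control period).
- ctrl.camera(name): name is "side" or "top" or "wrist"; returns (picture, depth): 384x512x3 uint8, red, green, blue; 384x512 float32, m along the optical axis (not along the pixel's ray), 0 where there is no reading.
- ctrl.get_calibration(name): a dict with "K" (3x3 intrinsics, pixels), "cam_to_world" (4x4, takes a point from camera to world coordinates). Camera axes: x right, y down, z forward; pixel columns grow to the right and rows downward; lengths in m; the calibration is good to about 2 mm. A picture is of the moment at which its call begins: read the wrist's pose just before it. get_calibration takes no time and is no camera call; for the wrist camera it gives the pose at the moment of the call.
- ctrl.hand_in(): hands the job in; it is judged then, once.
The state is a dict: "time_s": time; "q": joint angles; "qd": joint speeds; "joint_efforts": joint torques, N m; "tcp_pos": TCP position; "tcp_rot": TCP orientation; "contact_force": force on the tool from outside, world axes, zero at the start; "ft_torque": the same for the moment, N m; "opening": finger opening in m; "gripper_force": force on a finger pad.
Only numpy, scipy, OpenCV 4.12 (cv2) and the standard library are available. Lean on these libraries where they do the work, as an engineer would, in place of code of your own. Each camera call takes 0.05 s, during which the arm holds its last target. There are 200 camera calls.

### The job

Take the stirring stick out of the glass jar, set its ball end down gently on the bottom of the blue basin, and with the stick alone stir the wooden wardrobe balls round until not one lies where it was and some of both colours, purple lavender and brown cedar, lie clearly on each side of the line between the basin's two pink lugs. Never press hard on the basin, which stands on a springy pad, and let no ball out of it. Then stand the stick back in the jar, ball end down, let go, and leave the other things on the ledge as they are.

Things in the scene. Friction and masses are not known exactly. Their poses are not given: they have to be found in the camera images.
- rod_mid (a point): stirring stick, loose, 35 to 70 g: round wooden rod 13 mm thick with a 20 mm ball at its lower end, 200 mm long in all. Point: on its axis, half-way along; z axis runs from ball end to plain end. At the start it leans in the jar about 25 degrees from vertical, ball end on the jar's floor, plain end to the robot's right (within 45 degrees of -y), upper 100 mm clear above the rim
- rod_foot (a point): the very tip of the ball end of the stirring stick, on its axis (100 mm from rod_mid); z axis as rod_mid
- jar: clear glass jar without its lid, fixed to the ledge: 64 mm outside diameter, 90 mm high, wall 4 mm, floor 5 mm thick, open mouth 56 mm across; origin at the centre of its underside, z up. Nothing but the stick is in it
- basin: round pale blue basin: 156 mm across the rim, 55 mm high, wall 4 mm, flat inner floor 5 mm above its underside, inside radius 71 mm. It cannot slide or turn; the springy black pad under it sinks 1 mm per 2 N (12 mm at most). Two pink lugs stick out 22 mm at its +x and -x sides; the line between them divides it into +y and -y sides. Origin: centre of underside, about 16 mm above the ledge, z up
- lavender1_center (a point): one of the four lavender balls: a lacquered, slippery wooden ball 26 mm across, purple, mass near 18 g; the point is its centre. At the start all lavender balls lie on the +y side of the basin, in one layer on its floor, and none's centre within 35 mm of the basin's centre
- lavender2_center (a point): one of the four lavender balls: a lacquered, slippery wooden ball 26 mm across, purple, mass near 18 g; the point is its centre. At the start all lavender balls lie on the +y side of the basin, in one layer on its floor, and none's centre within 35 mm of the basin's centre
- lavender3_center (a point): one of the four lavender balls: a lacquered, slippery wooden ball 26 mm across, purple, mass near 18 g; the point is its centre. At the start all lavender balls lie on the +y side of the basin, in one layer on its floor, and none's centre within 35 mm of the basin's centre
- lavender4_center (a point): one of the four lavender balls: a lacquered, slippery wooden ball 26 mm across, purple, mass near 18 g; the point is its centre. At the start all lavender balls lie on the +y side of the basin, in one layer on its floor, and none's centre within 35 mm of the basin's centre
- cedar1_center (a point): one of the four cedar balls: a lacquered, slippery wooden ball 26 mm across, brown, mass near 18 g; the point is its centre. At the start all cedar balls lie on the -y side of the basin, in one layer on its floor, and none's centre within 35 mm of the basin's centre
- cedar2_center (a point): one of the four cedar balls: a lacquered, slippery wooden ball 26 mm across, brown, mass near 18 g; the point is its centre. At the start all cedar balls lie on the -y side of the basin, in one layer on its floor, and none's centre within 35 mm of the basin's centre
- cedar3_center (a point): one of the four cedar balls: a lacquered, slippery wooden ball 26 mm across, brown, mass near 18 g; the point is its centre. At the start all cedar balls lie on the -y side of the basin, in one layer on its floor, and none's centre within 35 mm of the basin's centre
- cedar4_center (a point): one of the four cedar balls: a lacquered, slippery wooden ball 26 mm across, brown, mass near 18 g; the point is its centre. At the start all cedar balls lie on the -y side of the basin, in one layer on its floor, and none's centre within 35 mm of the basin's centre
- jar_lid: bystander, loose: the jar's aluminium screw lid lying flat, 66 mm in diameter, 14 mm high; origin at the centre of its underside
- brush: bystander, loose: wooden brush 200 mm long lying along its x axis, 20 mm high; origin at the centre of its underside
- bleach: bystander, loose: upright white bottle with blue cap, 72 mm in diameter, 200 mm high; origin at the centre of its underside
- softener: bystander, loose: upright green bottle with white cap, 64 mm in diameter, 170 mm high; origin at the centre of its underside
- tiers: bystander, fixed: stack of three pale blue storage tiers, 280 mm (x) by 200 mm (y), 280 mm high with its contents; origin at the centre of its underside
Things that resemble listed ones, but are neither listed nor needed, are in the scene too. What is meant by the part that bears basin is not orange, and is the smaller of those in its own colour.

How it is judged:
On the way, in this order (a step that is already met when the one before it is completed fails the run):
1. the held stick is drawn out of the jar, its ball end above the jar's rim (z of rod_foot in the frame of jar above 0.1 m and contact force between the fingers and rod above 0.5 N), for 0.1 s.
2. the held stick's ball end rests on the basin's floor (within 10 mm of it, pressing with more than 0.8 N) (contact force between rod and basin above 0.8 N and horizontal distance between rod_foot and basin below 0.055 m and z of rod_foot in the frame of basin below 0.015 m and contact force between the fingers and rod above 0.5 N), for 0.05 s.
3. with the held stick's tip under 25 mm above the floor, every ball is over 15 mm from its start, and each side of the lug line has a ball of each colour, centre over 4 mm off the line (y of any of lavender1_center, lavender2_center, lavender3_center, lavender4_center in the frame of basin above 0.004 m and y of any of lavender1_center, lavender2_center, lavender3_center, lavender4_center in the frame of basin below -0.004 m and y of any of cedar1_center, cedar2_center, cedar3_center, cedar4_center in the frame of basin above 0.004 m and y of any of cedar1_center, cedar2_center, cedar3_center, cedar4_center in the frame of basin below -0.004 m and distance of each of lavender1_center, lavender2_center, lavender3_center, lavender4_center, cedar1_center, cedar2_center, cedar3_center, cedar4_center from where it was at the start of the episode above 0.015 m and horizontal distance between rod_foot and basin below 0.066 m and z of rod_foot in the frame of basin below 0.03 m and contact force between the fingers and rod above 0.5 N), for 0.1 s.
At the end, for the whole second after the job is handed in: All balls in the basin, each centre over 15 mm from its start; on each side of the lug line at least one ball of each colour, centre over 4 mm from the line; stick in the jar at rest, ball end down within 30 mm of the jar's underside, leaning under 43 degrees (y of any of lavender1_center, lavender2_center, lavender3_center, lavender4_center in the frame of basin above 0.004 m and y of any of lavender1_center, lavender2_center, lavender3_center, lavender4_center in the frame of basin below -0.004 m and y of any of cedar1_center, cedar2_center, cedar3_center, cedar4_center in the frame of basin above 0.004 m and y of any of cedar1_center, cedar2_center, cedar3_center, cedar4_center in the frame of basin below -0.004 m and distance of each of lavender1_center, lavender2_center, lavender3_center, lavender4_center, cedar1_center, cedar2_center, cedar3_center, cedar4_center from where it was at the start of the episode above 0.015 m and horizontal distance between each of lavender1_center, lavender2_center, lavender3_center, lavender4_center, cedar1_center, cedar2_center, cedar3_center, cedar4_center and basin below 0.071 m and z of each of lavender1_center, lavender2_center, lavender3_center, lavender4_center, cedar1_center, cedar2_center, cedar3_center, cedar4_center in the frame of basin below 0.05 m and horizontal distance between rod_foot and jar below 0.03 m and z of rod_foot in the frame of jar below 0.03 m and angle between rod's own z axis and vertical below 0.75 rad and linear speed of rod below 0.03 m/s); the robot touches nothing.
It fails at once if the stick presses on the basin with more than 18 N (contact force between rod and basin above 18 N).
It fails at once if the fingers touch a ball (contact force between the fingers and lavender1 above 0.3 N or contact force between the fingers and lavender2 above 0.3 N or contact force between the fingers and lavender3 above 0.3 N or contact force between the fingers and lavender4 above 0.3 N or contact force between the fingers and cedar1 above 0.3 N or contact force between the fingers and cedar2 above 0.3 N or contact force between the fingers and cedar3 above 0.3 N or contact force between the fingers and cedar4 above 0.3 N).
It fails at once if the arm pushes on the basin (contact force between the fingers and basin above 3 N).
It fails at once if a ball leaves the basin (horizontal distance between any of lavender1_center, lavender2_center, lavender3_center, lavender4_center, cedar1_center, cedar2_center, cedar3_center, cedar4_center and basin above 0.082 m).
It fails at once if the lid, the brush or a bottle is moved by more than 30 mm (distance of any of jar_lid, brush, bleach, softener from where it was at the start of the episode above 0.03 m).
It also fails if it takes over 64 s, if anything falls off the work surface, if the arm or the gripper's body presses on something with over 40 N, if the wrist force passes 120 N, or if a joint passes its speed limit or range.

## Working session

There is one attempt and no reset: what is moved stays moved. The work goes in short steps, Python scripts to look and compute and a tool call to move; the robot and the scene stay as the last step left them, time stands still between calls to the robot, and variables do not carry over. Pictures are saved under pics/ and viewed, at most 10 in all, crops included, and the job is handed in when it is done.

Besides the shell and the picture viewer there is one more tool, called after "Call:" as a command line: name --argument value ..., lists and objects as JSON in quotes. send_rows: Moves the arm, as the interface text tells. Shifts and turns lie within -1 to 1; 1 stands for 3 cm of shift or 10 degrees of turn. Its arguments: {"type":"object","properties":{"deltas":{"type":"array","items":{"type":"number"}},"force":{"type":"number"}},"required":["deltas"]}

```bash
mkdir -p pics; ls; cat > h.py <<'E'
import numpy as np, cv2
from bench import ctrl
def pt(name,u,v,z):
    c=ctrl.get_calibration(name);K=np.array(c["K"]);T=np.array(c["cam_to_world"])
    d=T[:3,:3]@np.linalg.solve(K,[u,v,1.]);o=T[:3,3];return o+d*(z-o[2])/d[2]
def cloud(name,D):
    c=ctrl.get_calibration(name);K=np.array(c["K"]);T=np.array(c["cam_to_world"])
    v,u=np.indices(D.shape);P=np.stack([(u-K[0,2])/K[0,0]*D,(v-K[1,2])/K[1,1]*D,D],-1)
    return P@T[:3,:3].T+T[:3,3]
E
python3 - <<'E'
from h import *
print(ctrl.observe())
for n in("top","side"):
    I,D=ctrl.camera(n);cv2.imwrite(f"pics/{n}0.png",I[:,:,::-1]);np.savez(f"{n}0.npz",I=I,D=D)
    c=ctrl.get_calibration(n);print(n,c)
E
```

```text
pics
{'time_s': 0.0, 'q': array([-1.25520269,  0.3338916 ,  0.03987013,  1.46632682, -0.01337856,
        1.34328054, -0.05850179]), 'qd': array([-0.00160607,  0.00063782, -0.00138649, -0.00227072, -0.00026977,
        0.0008253 , -0.00131419]), 'joint_efforts': array([ 8.15028106e-04, -6.56359220e+01,  1.33609280e+00, -4.03774381e+01,
       -5.95096266e-02,  4.55445831e-02,  1.68779388e-04]), 'tcp_pos': array([0.26179895, 0.59445105, 0.24364449]), 'tcp_rot': array([-1.04644106e-04,  2.05918719e-01,  9.78568755e-01, -8.13642095e-04]), 'contact_force': array([-0.23116954, -0.95581968, -0.29201826]), 'ft_torque': array([ 0.04052272, -0.00046463,  0.0184743 ]), 'gripper_force': 0.0, 'opening': 0.08727716861582288}
top {'K': array([[436.16723924,   0.        , 259.71407358],
       [  0.        , 436.16723924, 196.76578944],
       [  0.        ,   0.        ,   1.        ]]), 'cam_to_world': array([[ 2.66474903e-02, -9.87246687e-01,  1.56951875e-01,
         2.30435186e-01],
       [-9.99644564e-01, -2.61896010e-02,  4.98510737e-03,
        -2.63224961e-02],
       [-8.11023740e-04, -1.57028929e-01, -9.87593670e-01,
         1.93455366e+00],
       [ 0.00000000e+00,  0.00000000e+00,  0.00000000e+00,
         1.00000000e+00]])}
side {'K': array([[444.34863485,   0.        , 257.45180721],
       [  0.        , 444.34863485, 186.47237011],
       [  0.        ,   0.        ,   1.        ]]), 'cam_to_world': array([[ 0.89048729, -0.36084974,  0.27716395,  0.11898806],
       [-0.45492206, -0.69423164,  0.55775294, -0.89627546],
       [-0.00884902, -0.6227599 , -0.78236296,  1.30356843],
       [ 0.        ,  0.        ,  0.        ,  1.        ]])}
```

```bash
python3 - <<'E'
import cv2
a=cv2.imread("pics/top0.png");b=cv2.imread("pics/side0.png")
cv2.imwrite("pics/both.png",cv2.resize(cv2.vconcat([a,b]),(800,1200))[:600]);
cv2.imwrite("pics/bothb.png",cv2.resize(b,(800,600)))
E
```

```text
(no output)
```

View pics/both.png

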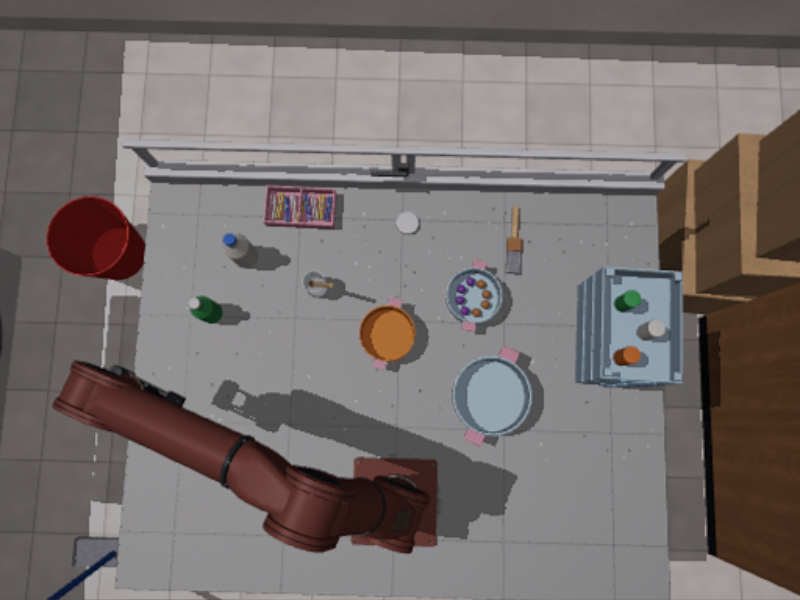

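View pics/bothb.png

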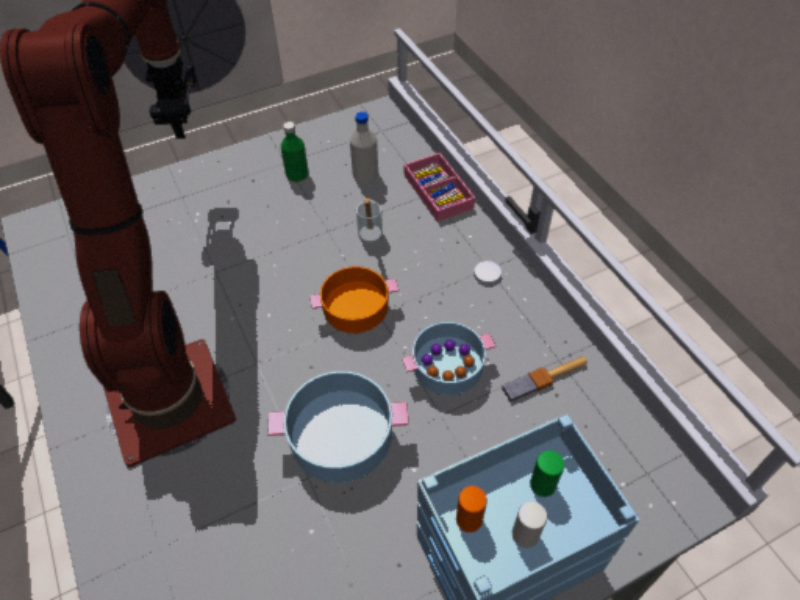

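The candidates for the basin in the 800-px top view are the small blue one with balls (475,296), the large blue one (492,396) and the orange one (388,333). The small blue one fits. The jar with the stick is at (318,285), and the stick's plain end points right (-y). Next I measure these and crop close.

```bash
cat >> h.py <<'E'
def balls(name,I,c0=None,zc=0.034):
    """ball centres by colour masks inside the basin"""
    hsv=cv2.cvtColor(I,cv2.COLOR_RGB2HSV);out={}
    for k,lo,hi in(("lav",(125,90,40),(160,255,255)),("ced",(3,110,50),(18,255,255))):
        m=cv2.inRange(hsv,lo,hi);n,_,st,ce=cv2.connectedComponentsWithStats(m)
        out[k]=[(ce[i].round(1),st[i,4],pt(name,*ce[i],zc)[:2].round(4)) for i in range(1,n) if st[i,4]>8 and (c0 is None or np.hypot(*(pt(name,*ce[i],zc)[:2]-c0))<.085)]
    return out
E
python3 - <<'E'
from h import *
for n in("top","side"):
    f=np.load(n+"0.npz");I,D=f["I"],f["D"];P=cloud(n,D)
    hsv=cv2.cvtColor(I,cv2.COLOR_RGB2HSV)
    c0=pt(n,304,189,.06)[:2] if n=="top" else pt(n,287,229,.06)[:2]
    print(n,"approx",c0)
    near=np.hypot(P[...,0]-c0[0],P[...,1]-c0[1])<.12
    rim=near&(P[...,2]>.062)&(P[...,2]<.08)
    q=P[rim];(c,r)=cv2.minEnclosingCircle(q[:,:2].astype(np.float32));print("rim",c,r,np.median(q[:,2]),len(q))
    pink=cv2.inRange(hsv,(160,50,120),(179,255,255))>0
    k,lab,st,ce=cv2.connectedComponentsWithStats((pink&near).astype(np.uint8))
    for i in range(1,k):
        if st[i,4]>8: print("lug",ce[i],st[i,4],np.median(P[lab==i],0))
    for kk,v in balls(n,I,c0).items():
        for b in v: print(kk,*b)
    # jar/rod
    j0=pt(n,203,180,.09)[:2] if n=="top" else pt(n,236,138,.09)[:2]
    near=np.hypot(P[...,0]-j0[0],P[...,1]-j0[1])<.10
    wood=(cv2.inRange(hsv,(5,70,60),(25,255,255))>0)&near
    print("j0",j0,"wood",wood.sum())
    w=P[wood];w=w[np.argsort(w[:,2])];print(w[::max(1,len(w)//12)].round(3))
    q=P[near&(P[...,2]>.075)&(P[...,2]<.10)];print("jarrim",len(q),q.mean(0) if len(q) else 0)
I=np.load("top0.npz")["I"];J=np.load("side0.npz")["I"]
cv2.imwrite("pics/crop.png",cv2.hconcat([cv2.resize(I[150:230,180:340],(800,400),interpolation=2)[:, :],]) [...,::-1])
a=cv2.resize(I[160:225,180:330],(750,325),interpolation=2);b=cv2.resize(J[110:260,215:325],(206,275+5),interpolation=2)
b=cv2.resize(J[120:170,200:330],(750,270),interpolation=2)
cv2.imwrite("pics/crop.png",cv2.vconcat([a,b])[...,::-1])
E
```

```text
top approx [ 0.56777228 -0.20913139]
rim (0.5687000155448914, -0.20578685402870178) 0.10020841658115387 0.06943097874040383 192
lug [306.43243243 168.78378378] 37 [ 0.65494562 -0.21944349  0.06845444]
lug [299.48717949 208.43589744] 39 [ 0.48133152 -0.18785762  0.06993416]
lav [300.8 179.9] 21 [ 0.6133 -0.1971]
lav [294.9 184.7] 22 [ 0.5908 -0.1712]
lav [293.9 191.9] 22 [ 0.5582 -0.1672]
lav [297.  198.9] 22 [ 0.5275 -0.1811]
ced [307.4 181.5] 19 [ 0.6065 -0.2262]
ced [310.9 188. ] 19 [ 0.5778 -0.2421]
ced [310.  194.5] 16 [ 0.5485 -0.2384]
ced [304.2 199.5] 18 [ 0.5255 -0.2131]
j0 [0.59022172 0.2292285 ] wood 34
[[0.594 0.261 0.021]
 [0.598 0.26  0.026]
 [0.59  0.248 0.044]
 [0.591 0.242 0.062]
 [0.588 0.235 0.078]
 [0.586 0.229 0.088]
 [0.584 0.223 0.101]
 [0.577 0.217 0.116]
 [0.573 0.21  0.137]
 [0.576 0.205 0.144]
 [0.574 0.199 0.155]
 [0.569 0.198 0.161]
 [0.567 0.193 0.171]
 [0.561 0.187 0.181]
 [0.569 0.184 0.182]
 [0.565 0.187 0.182]
 [0.56  0.183 0.184]]
jarrim 61 [0.59213092 0.24226008 0.08687655]
side approx [ 0.56449368 -0.21577637]
rim (0.568475604057312, -0.20846271514
[... 202 characters left out ...]
287.3 220.3] 41 [ 0.5922 -0.171 ]
lav [278.7 223. ] 41 [ 0.5606 -0.1674]
lav [296.7 223.1] 42 [ 0.615  -0.1961]
lav [273.  229.6] 43 [ 0.5305 -0.1817]
ced [299.6 230.8] 35 [ 0.608  -0.2273]
ced [276.6 237. ] 32 [ 0.5272 -0.2132]
ced [294.5 237.5] 32 [ 0.5795 -0.2425]
ced [286.3 239.8] 30 [ 0.5508 -0.2378]
j0 [0.58391267 0.21776903] wood 26
[[ 0.548  0.134 -0.004]
 [ 0.5    0.168 -0.002]
 [ 0.517  0.159 -0.001]
 [ 0.527  0.152  0.001]
 [ 0.519  0.154  0.003]
 [ 0.505  0.16   0.005]
 [ 0.579  0.215  0.095]
 [ 0.571  0.181  0.17 ]
 [ 0.565  0.176  0.177]
 [ 0.566  0.179  0.184]
 [ 0.56   0.174  0.185]
 [ 0.562  0.178  0.186]
 [ 0.564  0.181  0.188]]
jarrim 108 [0.58950145 0.23358077 0.08532019]
```

View pics/crop.png

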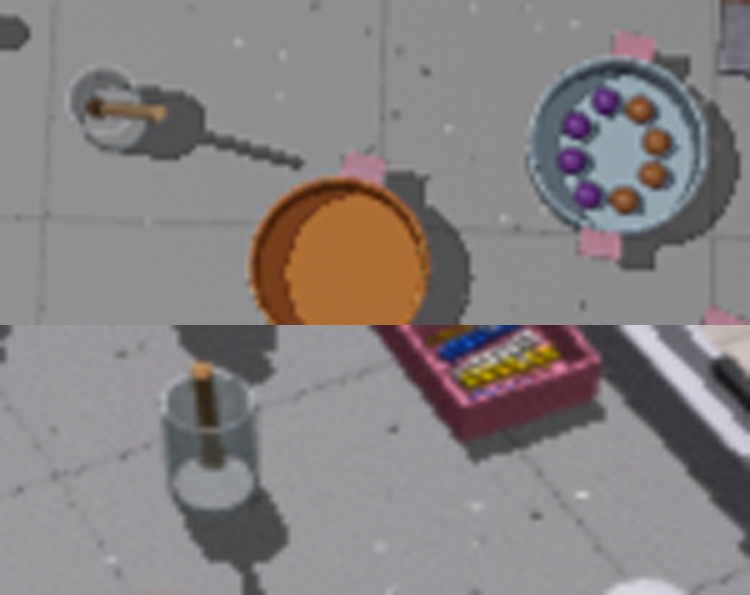

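The crop confirms the small blue basin with 8 balls and the stick leaning to -y. I move above the stick and align the tool with its axis.

Call:
send_rows --deltas '[-0.98, -0.68, -0.1, 0, 0, 0, 1, -0.98, -0.68, -0.1, 0, 0, 0, 1, -0.98, -0.68, -0.1, 0, 0, 0, 1, -0.98, -0.68, -0.1, 0, 0, 0, 1, -0.98, -0.68, -0.1, 0, 0, 0, 1]' --force 30

```text
time_s: 0.72
tcp_pos: [0.3558, 0.441, 0.2593]
tcp_rot: [-0.0, 0.206, 0.979, -0.0]
contact_force: [-0.1, 0.3, -0.1]
opening: 0.0869
gripper_force: 0.0
```

Call:
send_rows --deltas '[-0.98, -0.68, -0.1, 0, 0, 0, 1, -0.98, -0.68, -0.1, 0, 0, 0, 1, -0.98, -0.68, -0.1, 0, 0, 0, 1, -0.98, -0.68, -0.1, 0, 0, 0, 1, -0.98, -0.68, -0.1, 0, 0, 0, 1]'

```text
time_s: 1.35
tcp_pos: [0.4492, 0.2885, 0.2744]
tcp_rot: [-0.0, 0.206, 0.979, -0.0]
contact_force: [0.6, 0.7, 0.2]
opening: 0.0871
gripper_force: 0.0
```

Call:
send_rows --deltas '[-0.98, -0.68, -0.1, 0, 0, 0, 1, -0.98, -0.68, -0.1, 0, 0, 0, 1, -0.98, -0.68, -0.1, 0, 0, 0, 1, -0.98, -0.68, -0.1, 0, 0, 0, 1, -0.98, -0.68, -0.1, 0, 0, 0, 1]'

```text
time_s: 1.98
tcp_pos: [0.5425, 0.136, 0.2894]
tcp_rot: [-0.0, 0.206, 0.979, -0.0]
contact_force: [1.4, 0.5, 0.1]
opening: 0.0871
gripper_force: 0.0
```

Call:
send_rows --deltas '[0, 0, 0, 0, 0, 1, 1, 0, 0, 0, 0, 0, 1, 1, 0, 0, 0, 0, 0, 1, 1, 0, 0, 0, 0, 0, 1, 1, 0, 0, 0, 0, 0, 1, 1]'

```text
time_s: 2.6
tcp_pos: [0.542, 0.137, 0.2892]
tcp_rot: [-0.0, 0.603, 0.798, -0.0]
contact_force: [-0.5, 0.1, -1.2]
opening: 0.0872
gripper_force: 0.0
```

Call:
send_rows --deltas '[0, 0, 0, 0, 0, 1, 1, 0, 0, 0, 0, 0, 1, 1, 0, 0, 0, 0, 0, 1, 1, 0, 0, 0, 0, 0, 1, 1, 0, 0, 0, 0, 0, 0, 1]'

```text
time_s: 3.22
tcp_pos: [0.542, 0.1371, 0.2893]
tcp_rot: [-0.0, 0.837, 0.547, -0.0]
contact_force: [-0.0, 0.4, -1.0]
opening: 0.0871
gripper_force: 0.0
```

Call:
send_rows --deltas '[0, 0, 0, 0, 0.9, 0, 1, 0, 0, 0, 0, 0.9, 0, 1, 0, 0, 0, 0, 0.7, 0, 1, 0, 0, 0, 0, 0, 0, 1, 0, 0, 0, 0, 0, 0, 1]'

```text
time_s: 3.85
tcp_pos: [0.5422, 0.1379, 0.2897]
tcp_rot: [-0.118, 0.817, 0.535, 0.18]
contact_force: [0.1, 0.1, 0.3]
opening: 0.0871
gripper_force: 0.0
```

```bash
python3 - <<'E'
from h import *
from scipy.spatial.transform import Rotation as R
s=ctrl.observe();print(s["q"].round(2))
q=s["tcp_rot"];M=R.from_quat([*q[1:],q[0]]).as_matrix();print(M.round(3))
I,D=ctrl.camera("wrist");cv2.imwrite("pics/w1.png",I[...,::-1])
P=cloud("wrist",D)
L=(P-s["tcp_pos"])@M   # tool coords
hsv=cv2.cvtColor(I,cv2.COLOR_RGB2HSV)
m=(cv2.inRange(hsv,(5,70,50),(25,255,255))>0)&(P[...,2]>.02)&(P[...,2]<.2)&(np.hypot(P[...,0]-.58,P[...,1]-.21)<.1)
w=P[m];l=L[m];o=np.argsort(l[:,2]);print(m.sum())
for z0 in np.arange(.06,.3,.02):
    k=abs(l[:,2]-z0)<.01
    if k.sum()>5: print(z0.round(2),k.sum(),np.median(l[k],0).round(4),l[k].min(0).round(3),l[k].max(0).round(3))
E
```

```text
[-0.69 -0.05  0.58  1.86 -0.39  1.12 -0.38]
[[ 0.363  0.916  0.169]
 [ 0.832 -0.4    0.385]
 [ 0.42   0.001 -0.907]]
460
0.12 167 [0.0003 0.0057 0.115 ] [-0.007 -0.     0.113] [0.005 0.012 0.13 ]
0.14 55 [0.0044 0.0051 0.1393] [-0.   -0.    0.13] [0.006 0.011 0.15 ]
0.16 45 [0.0049 0.0042 0.159 ] [-0.    -0.     0.151] [0.006 0.011 0.169]
0.18 37 [0.0056 0.0057 0.1794] [0.004 0.001 0.17 ] [0.007 0.011 0.19 ]
0.2 27 [0.0062 0.0058 0.1993] [0.004 0.001 0.19 ] [0.007 0.011 0.209]
0.22 28 [0.0067 0.0049 0.2193] [-0.013 -0.001  0.21 ] [0.008 0.01  0.229]
0.24 21 [0.0073 0.0051 0.239 ] [0.004 0.001 0.23 ] [0.008 0.011 0.248]
0.26 23 [0.0081 0.0067 0.2603] [0.004 0.001 0.252] [0.009 0.012 0.269]
0.28 15 [0.0088 0.007  0.2827] [0.004 0.001 0.273] [0.009 0.012 0.288]
```

View pics/w1.png

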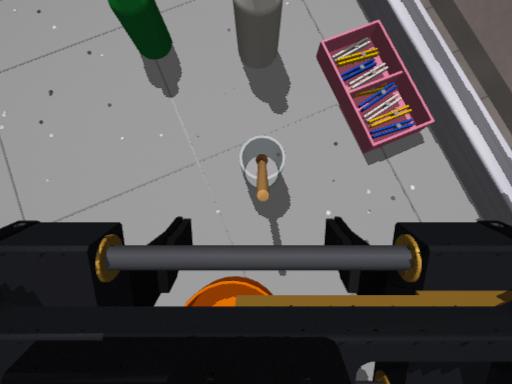

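The stick's plain end is at (263,195), nearly in line with the tool axis. I advance about 145 mm and close.

Call:
send_rows --deltas '[0, 0.18, 0.8, 0, 0, 0, 1, 0, 0, 0.8, 0, 0, 0, 1, 0, 0, 0.8, 0, 0, 0, 1, 0, 0, 0.8, 0, 0, 0, 1, 0, 0, 0.8, 0, 0, 0, 1]'

```text
time_s: 4.53
tcp_pos: [0.5677, 0.1833, 0.1798]
tcp_rot: [-0.118, 0.817, 0.535, 0.18]
contact_force: [0.1, 0.3, 0.8]
opening: 0.087
gripper_force: 0.0
```

Call:
send_rows --deltas '[0, 0, 0.6, 0, 0, 0, 1, 0, 0, 0.23, 0, 0, 0, 1, 0, 0, 0, 0, 0, 0, 1, 0, 0, 0, 0, 0, 0, -1, 0, 0, 0, 0, 0, 0, -1]' --force 30

```text
time_s: 5.15
tcp_pos: [0.5722, 0.1907, 0.1591]
tcp_rot: [-0.118, 0.818, 0.533, 0.182]
contact_force: [0.1, -1.7, 0.2]
opening: 0.0743
gripper_force: 0.0
```

Call:
send_rows --deltas '[0, 0, 0, 0, 0, 0, -1, 0, 0, 0, 0, 0, 0, -1, 0, 0, 0, 0, 0, 0, -1, 0, 0, 0, 0, 0, 0, -1, 0, 0, 0, 0, 0, 0, -1]'

```text
time_s: 5.78
tcp_pos: [0.5718, 0.1909, 0.1582]
tcp_rot: [-0.118, 0.818, 0.533, 0.181]
contact_force: [0.6, 0.3, -0.6]
opening: 0.0248
gripper_force: 0.0
```

Call:
send_rows --deltas '[0, 0, 0, 0, 0, 0, -1, 0, 0, 0, 0, 0, 0, -1, 0, 0, 0, 0, 0, 0, -1, 0, 0, 0, 0, 0, 0, -1, 0, 0, 0, 0, 0, 0, -1]'

```text
time_s: 6.4
tcp_pos: [0.5719, 0.1909, 0.1582]
tcp_rot: [-0.118, 0.818, 0.533, 0.181]
contact_force: [0.9, 0.2, -0.3]
opening: 0.0123
gripper_force: 30.0
```

Call:
send_rows --deltas '[0, 0, -0.8, 0, 0, 0, -1, 0, 0, -0.8, 0, 0, 0, -1, 0, 0, -0.8, 0, 0, 0, -1, 0, 0, -0.8, 0, 0, 0, -1, 0, 0, -0.8, 0, 0, 0, -1]'

```text
time_s: 7.02
tcp_pos: [0.5511, 0.1442, 0.2676]
tcp_rot: [-0.118, 0.818, 0.533, 0.181]
contact_force: [-1.5, -0.4, -0.8]
opening: 0.0122
gripper_force: 30.0
```

Call:
send_rows --deltas '[0, 0, -0.8, 0, 0, 0, -1, 0, 0, -0.6, 0, 0, 0, -1, 0, 0, 0, 0, -0.9, 0, -1, 0, 0, 0, 0, -0.9, 0, -1, 0, 0, 0, 0, -0.7, 0, -1]'

```text
time_s: 7.65
tcp_pos: [0.5444, 0.129, 0.3055]
tcp_rot: [0.001, 0.837, 0.547, -0.001]
contact_force: [0.7, 0.5, -1.1]
opening: 0.0123
gripper_force: 30.0
```

```bash
cat >> h.py <<'E'
from scipy.spatial.transform import Rotation as R
def tool():
    s=ctrl.observe();q=s["tcp_rot"];return s["tcp_pos"],R.from_quat([*q[1:],q[0]]).as_matrix()
def rod(n,I,D):
    p,M=tool();P=cloud(n,D);L=(P-p)@M;hsv=cv2.cvtColor(I,cv2.COLOR_RGB2HSV)
    m=(cv2.inRange(hsv,(5,60,40),(25,255,255))>0)&(D>0)&(np.hypot(L[...,0],L[...,1])<.05)&(L[...,2]>.02)&(L[...,2]<.2)
    l=L[m];print(n,m.sum())
    for z0 in np.arange(.03,.19,.015):
        k=abs(l[:,2]-z0)<.0075
        if k.sum()>3: print(z0.round(3),k.sum(),np.median(l[k],0).round(4))
    if m.sum(): print("max z",l[:,2].max())
E
python3 - <<'E'
from h import *
for n in("wrist","side"):
    I,D=ctrl.camera(n);rod(n,I,D);cv2.imwrite(f"pics/{n}2.png",I[...,::-1])
p,M=tool();d=np.array([.5685,-.2055,.3055])-p;print((d@M/.03).round(2),M.round(3).tolist())
E
```

```text
wrist 849
0.03 151 [0.0053 0.0008 0.0299]
0.045 126 [0.0057 0.0011 0.0446]
0.06 101 [0.0061 0.0008 0.06  ]
0.075 84 [0.0065 0.0008 0.075 ]
0.09 60 [0.007  0.0008 0.0896]
0.105 57 [0.0074 0.0008 0.1048]
0.12 46 [0.0077 0.0008 0.1197]
0.135 41 [0.0082 0.0018 0.1339]
0.15 117 [0.0085 0.0008 0.153 ]
0.165 14 [ 0.012  -0.0026  0.1583]
max z 0.16085173454497695
side 103
0.03 11 [-0.0059 -0.0022  0.0302]
0.045 13 [-0.0065 -0.0002  0.0441]
0.06 8 [-0.0052 -0.0007  0.0608]
0.075 11 [-0.0045 -0.0014  0.0766]
0.09 13 [-0.0048  0.001   0.0918]
0.105 9 [-0.0035  0.0005  0.1056]
0.12 6 [-3.700e-03  1.000e-04  1.188e-01]
0.135 11 [-0.0025 -0.0005  0.1339]
0.15 16 [-0.0026 -0.0013  0.1522]
max z 0.16166650370296215
[-9.99  5.22 -0.02] [[0.398, 0.917, -0.002], [0.917, -0.398, -0.003], [-0.003, -0.001, -1.0]]
```

Call:
send_rows --deltas '[-0.9, 0.46, 0, 0, 0, 0, -1, -0.9, 0.46, 0, 0, 0, 0, -1, -0.9, 0.46, 0, 0, 0, 0, -1, -0.9, 0.46, 0, 0, 0, 0, -1, -0.9, 0.46, 0, 0, 0, 0, -1]'

```text
time_s: 8.38
tcp_pos: [0.5526, -0.025, 0.305]
tcp_rot: [-0.001, 0.838, 0.546, 0.002]
contact_force: [0.2, -0.6, -0.4]
opening: 0.0125
gripper_force: 30.0
```

Call:
send_rows --deltas '[-0.9, 0.46, 0, 0, 0, 0, -1, -0.9, 0.46, 0, 0, 0, 0, -1, -0.9, 0.46, 0, 0, 0, 0, -1, -0.9, 0.46, 0, 0, 0, 0, -1, -0.9, 0.46, 0, 0, 0, 0, -1]'

```text
time_s: 9.0
tcp_pos: [0.5611, -0.1763, 0.3051]
tcp_rot: [-0.0, 0.838, 0.546, 0.002]
contact_force: [0.5, 0.2, -0.8]
opening: 0.0128
gripper_force: 30.0
```

Call:
send_rows --deltas '[-0.9, 0.46, 0, 0, 0, 0, -1, 0, 0, 0, 0, 0, 0, -1, 0, 0, 0, 0, 0, 0, -1, 0, 0, 0, 0, 0, 0, -1, 0, 0, 0, 0, 0, 0, -1]'

```text
time_s: 9.62
tcp_pos: [0.5636, -0.2039, 0.3051]
tcp_rot: [-0.0, 0.837, 0.547, 0.0]
contact_force: [-0.1, -0.2, -1.7]
opening: 0.0116
gripper_force: 30.0
```

```bash
cat >> h.py <<'E'
C=np.array([.5687,-.2057]);B=R.from_euler("z",-10,degrees=True).as_matrix()[:2,:2]
S=dict(lav=[(.6141,-.1966),(.5915,-.1711),(.5594,-.1673),(.529,-.1814)],ced=[(.6073,-.2267),(.5787,-.2423),(.5497,-.2381),(.5264,-.2131)])
def bas(p): return (np.asarray(p)[:2]-C)@B*1000
OFF=np.array([.003,.001,.168])
def foot():
    p,M=tool();return p+M@OFF
def see():
    for n in("top","side"):
        I,D=ctrl.camera(n);cv2.imwrite(f"pics/{n}_{ctrl.observe()['time_s']:.2f}.png",I[...,::-1])
        for k,v in balls(n,I,C).items():
            for px,a,w in v:
                b=bas(w);d=min(np.hypot(*(bas(s)-b)) for s in S[k])
                print(n,k,px,a,"xy",b.round(),"r",np.hypot(*b).round(),"th",np.degrees(np.arctan2(b[1],b[0])).round()%360)
    f=foot();print("foot",bas(f).round(1),"z",f[2].round(4))
def path(wps):
    """tool deltas (30 mm units) through basin-frame waypoints (mm)"""
    _,M=tool();p=bas(foot())
    for w in wps:
        d=B@(np.array(w)-p)/1000;t=np.array([*d,0])@M/.03;print(np.round(w),"->",t[:2].round(2));p=np.array(w)
def pol(r,t): return r*np.cos(np.radians(t)),r*np.sin(np.radians(t))
E
python3 - <<'E'
from h import *
for k in S:
    for s in S[k]: b=bas(s);print(k,b.round(),np.degrees(np.arctan2(b[1],b[0])).round()%360)
see()
E
ls pics
```

```text
lav [43. 17.] 21.0
lav [16. 38.] 67.0
lav [-16.  36.] 114.0
lav [-43.  17.] 159.0
ced [ 42. -14.] 341.0
ced [ 16. -34.] 295.0
ced [-13. -35.] 250.0
ced [-40. -15.] 200.0
top ced [301.  199.3] 3670 xy [-43.  -1.] r 43.0 th 181.0
side lav [287.3 220.3] 41 xy [17. 38.] r 42.0 th 66.0
side lav [278.7 223. ] 41 xy [-15.  36.] r 39.0 th 112.0
side lav [296.7 223.1] 42 xy [44. 18.] r 47.0 th 22.0
side lav [272.9 229.5] 42 xy [-42.  17.] r 45.0 th 158.0
side ced [299.5 230.7] 34 xy [ 42. -14.] r 45.0 th 342.0
side ced [276.6 237. ] 32 xy [-40. -15.] r 42.0 th 200.0
side ced [294.5 237.5] 32 xy [ 17. -34.] r 38.0 th 296.0
side ced [286.3 239.8] 30 xy [-12. -35.] r 37.0 th 251.0
foot [-3.6  3.4] z 0.1371
both.png
bothb.png
crop.png
side0.png
side2.png
side_9.72.png
top0.png
top_9.68.png
w1.png
wrist2.png
```

Call:
send_rows --deltas '[0, 0, 0.7, 0, 0, 0, -1, 0, 0, 0.7, 0, 0, 0, -1, 0, 0, 0.7, 0, 0, 0, -1, 0, 0, 0.7, 0, 0, 0, -1, 0, 0, 0.7, 0, 0, 0, -1]'

```text
time_s: 10.35
tcp_pos: [0.5636, -0.2044, 0.1994]
tcp_rot: [0.0, 0.837, 0.547, 0.0]
contact_force: [-0.5, -0.4, -0.5]
opening: 0.0127
gripper_force: 30.0
```

Call:
send_rows --deltas '[0, 0, 0.1, 0, 0, 0, -1, 0, 0, 0.08, 0, 0, 0, -1, 0, 0, 0.08, 0, 0, 0, -1, 0, 0, 0, 0, 0, 0, -1, 0, 0, 0, 0, 0, 0, -1]'

```text
time_s: 10.98
tcp_pos: [0.5636, -0.2048, 0.1926]
tcp_rot: [0.0, 0.838, 0.546, 0.0]
contact_force: [0.3, -0.1, 0.1]
opening: 0.0121
gripper_force: 30.0
```

```bash
python3 - <<'E'
from h import *
for i in range(2):
    I,D=ctrl.camera("side");s=ctrl.observe();print(s["contact_force"].round(2),s["tcp_pos"].round(4),foot().round(4))
rod("side",I,D)
E
```

```text
[0.64 0.57 0.3 ] [ 0.5636 -0.2048  0.1926] [ 0.5658 -0.2025  0.0246]
[ 0.22  0.1  -0.21] [ 0.5636 -0.2047  0.1925] [ 0.5657 -0.2024  0.0245]
side 205
0.03 10 [-0.0051 -0.0004  0.0317]
0.045 6 [-0.006  -0.0014  0.0446]
0.06 8 [-0.0041 -0.0004  0.059 ]
0.075 5 [-0.0034 -0.0002  0.0749]
0.09 7 [-0.0022 -0.0026  0.0893]
0.105 8 [-0.003  -0.0021  0.1023]
0.12 8 [-0.0034 -0.0014  0.1187]
0.135 10 [-0.0019 -0.0006  0.1387]
0.15 132 [-0.0302  0.0027  0.1494]
0.165 6 [-0.019  -0.0013  0.159 ]
max z 0.17317738244205524
```

Call:
send_rows --deltas '[0, 0, 0.05, 0, 0, 0, -1, 0, 0, 0.05, 0, 0, 0, -1, 0, 0, 0.03, 0, 0, 0, -1, 0, 0, 0, 0, 0, 0, -1, 0, 0, 0, 0, 0, 0, -1]'

```text
time_s: 11.7
tcp_pos: [0.5636, -0.2048, 0.1886]
tcp_rot: [0.0, 0.838, 0.546, 0.0]
contact_force: [0.4, 0.2, 2.9]
opening: 0.0123
gripper_force: 30.0
```

Call:
send_rows --deltas '[0, 0, 0.04, 0, 0, 0, -1, 0, 0, 0, 0, 0, 0, -1, 0, 0, 0, 0, 0, 0, -1, 0, 0, 0, 0, 0, 0, -1, 0, 0, 0, 0, 0, 0, -1]'

```text
time_s: 12.32
tcp_pos: [0.5636, -0.2048, 0.1874]
tcp_rot: [0.0, 0.838, 0.546, 0.0]
contact_force: [-0.1, 0.6, 5.2]
opening: 0.0124
gripper_force: 30.0
```

```bash
python3 - <<'E'
from h import *
print(bas(foot()).round(1))
path([(-18,1),(-32,0),(-45,0)]+[pol(45,t) for t in range(195,290,15)]+[pol(30,285),pol(15,285),(0,0)])
E
```

```text
[-3.4  2.7]
[-18   1] -> [-0.17 -0.46]
[-32   0] -> [-0.14 -0.45]
[-45   0] -> [-0.1  -0.42]
[-43. -12.] -> [-0.36  0.14]
[-39. -23.] -> [-0.32  0.23]
[-32. -32.] -> [-0.25  0.31]
[-23. -39.] -> [-0.16  0.36]
[-12. -43.] -> [-0.06  0.39]
[ -0. -45.] -> [0.04 0.39]
[ 12. -43.] -> [0.14 0.36]
[  8. -29.] -> [ 0.44 -0.24]
[  4. -14.] -> [ 0.44 -0.24]
[0 0] -> [ 0.44 -0.24]
```

Call:
send_rows --deltas '[0, 0, -0.27, 0, 0, 0, -1, -0.17, -0.46, 0, 0, 0, 0, -1, -0.14, -0.45, 0, 0, 0, 0, -1, -0.1, -0.42, 0, 0, 0, 0, -1, 0, 0, 0, 0, 0, 0, -1]'

```text
time_s: 12.95
tcp_pos: [0.521, -0.1996, 0.1954]
tcp_rot: [-0.0, 0.838, 0.546, 0.0]
contact_force: [0.7, 0.8, -1.0]
opening: 0.0125
gripper_force: 30.0
```

Call:
send_rows --deltas '[-0.36, 0.14, 0, 0, 0, 0, -1, -0.32, 0.23, 0, 0, 0, 0, -1, -0.25, 0.31, 0, 0, 0, 0, -1, -0.16, 0.36, 0, 0, 0, 0, -1, -0.06, 0.39, 0, 0, 0, 0, -1]'

```text
time_s: 13.58
tcp_pos: [0.5473, -0.2502, 0.1949]
tcp_rot: [-0.0, 0.838, 0.546, -0.001]
contact_force: [0.2, -0.2, -0.7]
opening: 0.0127
gripper_force: 30.0
```

Call:
send_rows --deltas '[0.04, 0.39, 0, 0, 0, 0, -1, 0.14, 0.36, 0, 0, 0, 0, -1, 0.44, -0.24, 0, 0, 0, 0, -1, 0.44, -0.24, 0, 0, 0, 0, -1, 0.44, -0.24, 0, 0, 0, 0, -1]'

```text
time_s: 14.2
tcp_pos: [0.566, -0.2063, 0.1953]
tcp_rot: [-0.0, 0.837, 0.547, 0.0]
contact_force: [0.1, -0.9, -0.9]
opening: 0.0126
gripper_force: 30.0
```

```bash
sed -i 's/for n in("top","side"):\n        I,D/&/; s/^    for n in("top","side"):/    for n in("side",):/' h.py; python3 - <<'E'
from h import *
see()
E
```

```text
side lav [288.9 220.4] 17 xy [22. 36.] r 43.0 th 58.0
side lav [278.7 223.1] 41 xy [-15.  36.] r 39.0 th 112.0
side lav [296.7 223.1] 41 xy [44. 18.] r 47.0 th 22.0
side lav [269.6 227. ] 40 xy [-49.  30.] r 58.0 th 149.0
side ced [286.6 214.7] 83 xy [23. 61.] r 65.0 th 70.0
side ced [301.4 231.7] 65 xy [ 47. -20.] r 51.0 th 337.0
side ced [296.4 240.9] 9 xy [ 19. -49.] r 52.0 th 291.0
foot [-0.9  4.3] z 0.0273
```

```bash
cat >> h.py <<'E'
def crop(fn):
    I,D=ctrl.camera("side");cv2.imwrite(fn,cv2.resize(I[190:260,245:335],(720,560),interpolation=2)[...,::-1])
E
python3 -c "
from h import *
crop('pics/c1.png')"
```

```text
(no output)
```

View pics/c1.png

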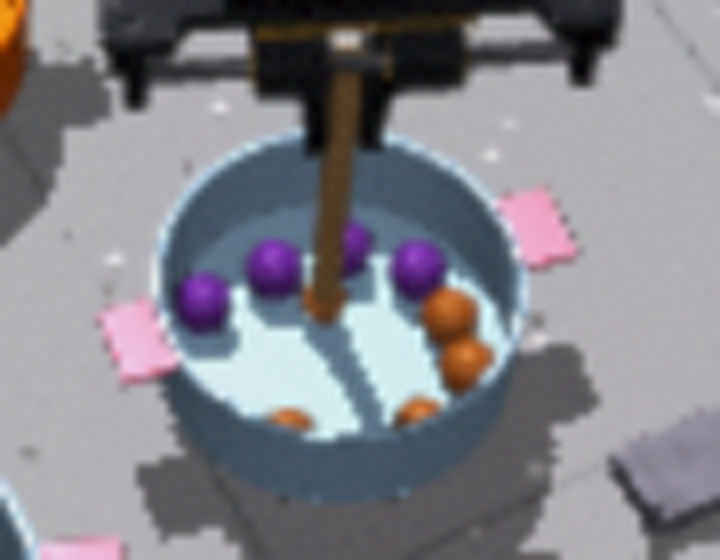

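The crop shows four lavenders along the back, two cedars at the right (450,315) and (465,360), and two at the front wall (290,420) and (418,410). Next I sweep the two left lavenders across the left lug and the right cedars across the right lug.

```bash
python3 - <<'E'
from h import *
path([(0,16),(1,30),pol(45,88)]+[pol(45,t) for t in (103,118,133,148,160,172)]+[pol(30,175),pol(15,180),(0,0)])
print()
path([(0,0),pol(15,312),pol(30,312),pol(45,312)]+[pol(45,t) for t in (325,337,348,357)]+[pol(30,350),pol(15,345),(0,0)])
E
```

```text
[ 0 16] -> [ 0.42 -0.08]
[ 1 30] -> [ 0.46 -0.08]
[ 2. 45.] -> [ 0.49 -0.1 ]
[-10.  44.] -> [-0.13 -0.37]
[-21.  40.] -> [-0.22 -0.32]
[-31.  33.] -> [-0.3  -0.26]
[-38.  24.] -> [-0.35 -0.17]
[-42.  15.] -> [-0.31 -0.07]
[-45.   6.] -> [-0.31 -0.  ]
[-30.   3.] -> [-0.   0.5]
[-15.   0.] -> [0.03 0.5 ]
[0 0] -> [0.12 0.49]

[0 0] -> [-0.1   0.04]
[ 10. -11.] -> [-0.28  0.41]
[ 20. -22.] -> [-0.28  0.41]
[ 30. -33.] -> [-0.28  0.41]
[ 37. -26.] -> [0.3  0.16]
[ 41. -18.] -> [0.3  0.08]
[44. -9.] -> [0.29 0.02]
[45. -2.] -> [ 0.23 -0.02]
[30. -5.] -> [-0.21 -0.48]
[14. -4.] -> [-0.07 -0.5 ]
[0 0] -> [ 0.01 -0.5 ]
```

Call:
send_rows --deltas '[0.42, -0.08, 0, 0, 0, 0, -1, 0.46, -0.08, 0, 0, 0, 0, -1, 0.49, -0.1, 0, 0, 0, 0, -1, -0.13, -0.37, 0, 0, 0, 0, -1, -0.22, -0.32, 0, 0, 0, 0, -1]'

```text
time_s: 14.92
tcp_pos: [0.5515, -0.1688, 0.1952]
tcp_rot: [0.0, 0.838, 0.546, -0.0]
contact_force: [2.2, -0.8, -0.3]
opening: 0.0128
gripper_force: 30.0
```

Call:
send_rows --deltas '[-0.3, -0.26, 0, 0, 0, 0, -1, -0.35, -0.17, 0, 0, 0, 0, -1, -0.31, -0.07, 0, 0, 0, 0, -1, -0.31, 0, 0, 0, 0, 0, -1, 0, 0, 0, 0, 0, 0, -1]'

```text
time_s: 15.55
tcp_pos: [0.5244, -0.1998, 0.1968]
tcp_rot: [0.002, 0.838, 0.545, 0.002]
contact_force: [6.2, -1.8, 0.4]
opening: 0.0124
gripper_force: 30.0
```

Call:
send_rows --deltas '[0, 0.5, 0, 0, 0, 0, -1, 0.03, 0.5, 0, 0, 0, 0, -1, 0.12, 0.49, 0, 0, 0, 0, -1, 0, 0, 0, 0, 0, 0, -1, 0, 0, 0, 0, 0, 0, -1]'

```text
time_s: 16.18
tcp_pos: [0.5658, -0.2113, 0.195]
tcp_rot: [-0.0, 0.838, 0.546, -0.0]
contact_force: [-1.4, 0.0, -0.4]
opening: 0.0123
gripper_force: 30.0
```

```bash
python3 - <<'E'
from h import *
see();crop('pics/c2.png')
E
```

```text
side lav [290.6 216.4] 20 xy [33. 50.] r 60.0 th 56.0
side lav [296.7 223.2] 42 xy [44. 17.] r 47.0 th 22.0
side lav [270.  230.7] 65 xy [-53.  16.] r 55.0 th 163.0
side ced [287.5 215.3] 87 xy [25. 58.] r 63.0 th 67.0
side ced [301.3 231.4] 63 xy [ 47. -19.] r 51.0 th 338.0
side ced [296.4 240.9] 9 xy [ 19. -49.] r 52.0 th 291.0
foot [-0.4 -3.4] z 0.0271
```

View pics/c2.png

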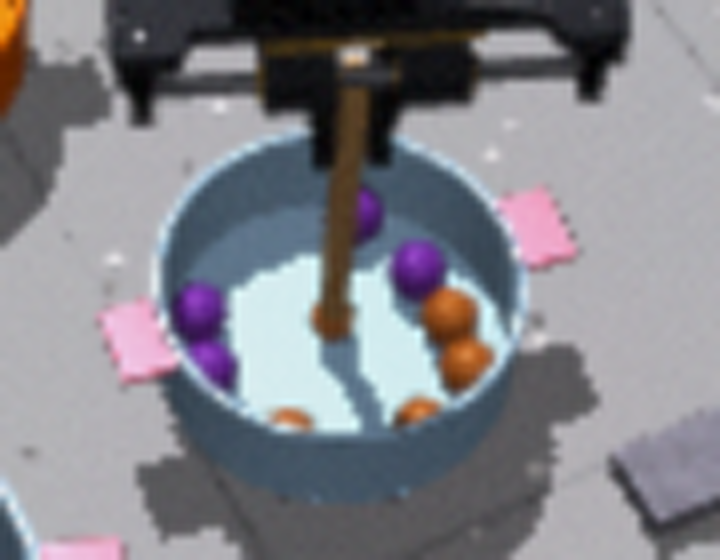

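Two lavenders sit at the left lug, (200,310) and (213,363), and need a further push. I sweep wider, at r = 51 mm.

```bash
python3 - <<'E'
from h import *
print([bas(pt("side",245+x/8,190+y/8,.034)).round() for x,y in((200,310),(213,363),(418,268),(450,315),(465,360),(365,212),(290,425),(418,412))])
path([pol(12,120),pol(25,120),pol(39,120),pol(51,120)]+[pol(51,t) for t in (132,144,156,168,180,190)]+[pol(35,190),pol(18,190),(0,0)])
print()
path([(0,0),pol(17,310),pol(34,310),pol(50,310)]+[pol(50,t) for t in (322,334,346,358)]+[pol(34,354),pol(17,354),(0,0)])
E
```

```text
[array([-50.,  23.]), array([-53.,  -4.]), array([45., 16.]), array([ 50., -11.]), array([ 48., -34.]), array([33., 50.]), array([-32., -42.]), array([ 20., -52.])]
[-6. 10.] -> [ 0.39 -0.29]
[-12.  22.] -> [ 0.31 -0.3 ]
[-19.  34.] -> [ 0.34 -0.32]
[-25.  44.] -> [ 0.29 -0.28]
[-34.  38.] -> [-0.27 -0.23]
[-41.  30.] -> [-0.31 -0.17]
[-47.  21.] -> [-0.34 -0.1 ]
[-50.  11.] -> [-0.35 -0.03]
[-51.   0.] -> [-0.35  0.05]
[-50.  -9.] -> [-0.28  0.1 ]
[-34.  -6.] -> [0.22 0.49]
[-18.  -3.] -> [0.23 0.52]
[0 0] -> [0.24 0.55]

[0 0] -> [ 0.11 -0.02]
[ 11. -13.] -> [-0.33  0.46]
[ 22. -26.] -> [-0.33  0.46]
[ 32. -38.] -> [-0.32  0.43]
[ 39. -31.] -> [0.3  0.18]
[ 45. -22.] -> [0.33 0.11]
[ 49. -12.] -> [0.35 0.04]
[50. -2.] -> [ 0.35 -0.04]
[34. -4.] -> [-0.19 -0.51]
[17. -2.] -> [-0.08 -0.56]
[0 0] -> [-0.08 -0.56]
```

Call:
send_rows --deltas '[0.39, -0.29, 0, 0, 0, 0, -1, 0.31, -0.3, 0, 0, 0, 0, -1, 0.34, -0.32, 0, 0, 0, 0, -1, 0.29, -0.28, 0, 0, 0, 0, -1, -0.27, -0.23, 0, 0, 0, 0, -1]'

```text
time_s: 16.9
tcp_pos: [0.54, -0.1632, 0.1952]
tcp_rot: [-0.0, 0.837, 0.548, 0.0]
contact_force: [0.3, 0.1, -0.6]
opening: 0.012
gripper_force: 30.0
```

Call:
send_rows --deltas '[-0.31, -0.17, 0, 0, 0, 0, -1, -0.34, -0.1, 0, 0, 0, 0, -1, -0.35, -0.03, 0, 0, 0, 0, -1, -0.35, 0.05, 0, 0, 0, 0, -1, -0.28, 0.1, 0, 0, 0, 0, -1]'

```text
time_s: 17.52
tcp_pos: [0.5166, -0.2083, 0.1954]
tcp_rot: [0.0, 0.838, 0.546, 0.001]
contact_force: [3.2, 2.3, 0.7]
opening: 0.0122
gripper_force: 30.0
```

Call:
send_rows --deltas '[0.22, 0.49, 0, 0, 0, 0, -1, 0.23, 0.52, 0, 0, 0, 0, -1, 0.24, 0.55, 0, 0, 0, 0, -1, -0.33, 0.46, 0, 0, 0, 0, -1, -0.33, 0.46, 0, 0, 0, 0, -1]'

```text
time_s: 18.15
tcp_pos: [0.5846, -0.2388, 0.1951]
tcp_rot: [0.0, 0.838, 0.546, -0.0]
contact_force: [-0.3, -0.6, -1.0]
opening: 0.0125
gripper_force: 30.0
```

Call:
send_rows --deltas '[-0.32, 0.43, 0, 0, 0, 0, -1, 0.3, 0.18, 0, 0, 0, 0, -1, 0.33, 0.11, 0, 0, 0, 0, -1, 0.35, 0.04, 0, 0, 0, 0, -1, 0.35, -0.04, 0, 0, 0, 0, -1]'

```text
time_s: 18.77
tcp_pos: [0.615, -0.2179, 0.1945]
tcp_rot: [-0.002, 0.838, 0.546, -0.002]
contact_force: [-6.7, 1.3, 1.9]
opening: 0.0131
gripper_force: 30.0
```

Call:
send_rows --deltas '[-0.19, -0.51, 0, 0, 0, 0, -1, -0.08, -0.56, 0, 0, 0, 0, -1, -0.08, -0.56, 0, 0, 0, 0, -1, 0, 0, 0, 0, 0, 0, -1, 0, 0, 0, 0, 0, 0, -1]'

```text
time_s: 19.4
tcp_pos: [0.5685, -0.2079, 0.1956]
tcp_rot: [0.0, 0.838, 0.546, 0.0]
contact_force: [-0.0, 1.0, -0.6]
opening: 0.0125
gripper_force: 30.0
```

```bash
python3 - <<'E'
from h import *
see();crop('pics/c3.png')
E
```

```text
side lav [294.  219.2] 60 xy [41. 36.] r 54.0 th 41.0
side lav [274.3 238.2] 14 xy [-48. -17.] r 51.0 th 199.0
side ced [287.9 215.7] 91 xy [26. 56.] r 61.0 th 65.0
side ced [302.4 225.2] 36 xy [59.  4.] r 60.0 th 3.0
side ced [303.2 233.7] 32 xy [ 50. -29.] r 58.0 th 330.0
side ced [296.4 240.9] 9 xy [ 19. -49.] r 52.0 th 291.0
foot [2.  0.3] z 0.0275
```

View pics/c3.png

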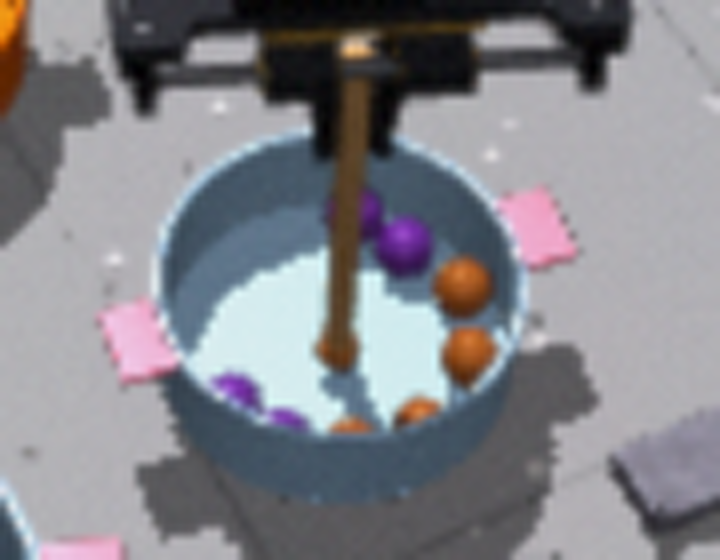

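The left lavenders are now on the -y side at (237,390) and (285,420). The right cedar at (465,287) is just over the line, so I push it further, which also moves the two back-right lavenders.

```bash
python3 - <<'E'
from h import *
path([pol(14,344),pol(27,344),pol(40,344),pol(51,346)]+[pol(52,t) for t in (354,2,10,18,25)]+[pol(34,20),pol(17,20),(0,0)])
E
```

```text
[13. -4.] -> [-0.04  0.41]
[26. -7.] -> [-0.02  0.43]
[ 38. -11.] -> [-0.02  0.43]
[ 49. -12.] -> [0.04 0.37]
[52. -5.] -> [0.24 0.02]
[52.  2.] -> [ 0.24 -0.05]
[51.  9.] -> [ 0.23 -0.08]
[49. 16.] -> [ 0.21 -0.11]
[47. 22.] -> [ 0.17 -0.12]
[32. 12.] -> [-0.46 -0.41]
[16.  6.] -> [-0.31 -0.47]
[0 0] -> [-0.31 -0.47]
```

Call:
send_rows --deltas '[-0.04, 0.41, 0, 0, 0, 0, -1, -0.02, 0.43, 0, 0, 0, 0, -1, -0.02, 0.43, 0, 0, 0, 0, -1, 0.04, 0.37, 0, 0, 0, 0, -1, 0.24, 0.02, 0, 0, 0, 0, -1]'

```text
time_s: 20.12
tcp_pos: [0.6141, -0.2227, 0.1938]
tcp_rot: [-0.002, 0.838, 0.546, -0.002]
contact_force: [-7.6, 2.5, 1.1]
opening: 0.0134
gripper_force: 30.5
```

Call:
send_rows --deltas '[0.24, -0.05, 0, 0, 0, 0, -1, 0.23, -0.08, 0, 0, 0, 0, -1, 0.21, -0.11, 0, 0, 0, 0, -1, 0.17, -0.12, 0, 0, 0, 0, -1, 0, 0, 0, 0, 0, 0, -1]'

```text
time_s: 20.75
tcp_pos: [0.6157, -0.1944, 0.1949]
tcp_rot: [-0.001, 0.837, 0.546, -0.001]
contact_force: [-4.8, 1.0, -0.2]
opening: 0.0122
gripper_force: 30.0
```

Call:
send_rows --deltas '[-0.46, -0.41, 0, 0, 0, 0, -1, -0.31, -0.47, 0, 0, 0, 0, -1, -0.31, -0.47, 0, 0, 0, 0, -1, 0, 0, 0, 0, 0, 0, -1, 0, 0, 0, 0, 0, 0, -1]'

```text
time_s: 21.38
tcp_pos: [0.5665, -0.2078, 0.1956]
tcp_rot: [0.0, 0.837, 0.547, 0.001]
contact_force: [0.6, 0.3, -0.9]
opening: 0.0121
gripper_force: 30.0
```

```bash
python3 - <<'E'
from h import *
see();crop('pics/c4.png')
E
```

```text
side lav [294.  219.3] 61 xy [40. 35.] r 54.0 th 41.0
side lav [274.3 238.2] 14 xy [-48. -17.] r 51.0 th 199.0
side ced [287.7 216.1] 96 xy [24. 54.] r 59.0 th 66.0
side ced [301.9 224.1] 38 xy [60.  9.] r 60.0 th 8.0
side ced [303.4 232.6] 32 xy [ 52. -25.] r 58.0 th 334.0
side ced [296.4 240.9] 9 xy [ 19. -49.] r 52.0 th 291.0
foot [0.1 0.3] z 0.0275
```

View pics/c4.png

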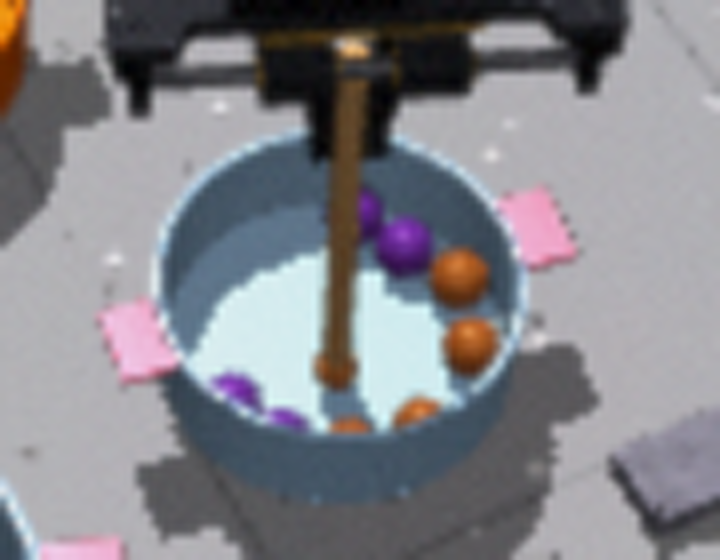

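The cedar at (460,277) is across the line, but lavender (404,245) is too near its start. The stick may have turned in the grip, so I check it and plan a push on that lavender.

```bash
python3 - <<'E'
from h import *
I,D=ctrl.camera("wrist");rod("wrist",I,D);cv2.imwrite("pics/w3.png",I[...,::-1])
print("wrist cam",ctrl.get_calibration("wrist")["cam_to_world"][:3,3])
for k,v in balls("wrist",I,C).items():
    for b in v: print(k,b[0],b[1],bas(b[2]).round())
for x,y in((404,245),(365,212),(460,277),(470,345)): print(bas(pt("side",245+x/8,190+y/8,.034)).round())
path([(14,0),(27,0),(34,4),(34,12),(32,20),(30,28),(25,36),(18,40),(10,25),(0,0)])
E
```

```text
wrist 645
0.03 107 [0.0004 0.0014 0.0298]
0.045 89 [-0.0013  0.0007  0.0442]
0.06 68 [-0.0029  0.0011  0.0591]
0.075 53 [-0.0047  0.0007  0.074 ]
0.09 43 [-0.0063  0.0007  0.0896]
0.105 39 [-0.008   0.0007  0.1047]
0.12 33 [-0.0098  0.0007  0.1207]
0.135 29 [-0.0116  0.0007  0.1348]
0.15 127 [-0.0135  0.0041  0.1533]
0.165 34 [-0.0128  0.0456  0.159 ]
max z 0.16292434840512357
wrist cam [ 0.59662138 -0.14088526  0.33560772]
lav [281.  137.8] 856 [35. 40.]
lav [223.5 212.3] 530 [-50. -29.]
ced [308.4 162.4] 391 [60.  6.]
ced [307.9 191.9] 366 [ 53. -28.]
ced [258.2 220.3] 806 [-12. -49.]
ced [286.8 220.1] 198 [ 21. -57.]
[44. 29.]
[33. 50.]
[61.  6.]
[ 53. -27.]
[14  0] -> [0.1  0.46]
[27  0] -> [0.1  0.42]
[34  4] -> [0.18 0.2 ]
[34 12] -> [ 0.26 -0.06]
[32 20] -> [ 0.24 -0.13]
[30 28] -> [ 0.24 -0.13]
[25 36] -> [ 0.22 -0.23]
[18 40] -> [ 0.07 -0.26]
[10 25] -> [-0.55 -0.14]
[0 0] -> [-0.89 -0.13]
```

The stick had tilted about 6.6° in the grip, so the foot offset was 22 mm out. I update it, grip at 60 N and repeat the right-hand sweep.

```bash
sed -i 's/^OFF=.*/OFF=np.array([-.019,.001,.167])/' h.py; python3 - <<'E'
from h import *
print(bas(foot()))
path([(8,-15),pol(22,345),pol(36,346),pol(48,347)]+[pol(50,t) for t in (353,359,5,10)]+[pol(34,6),pol(17,0),(0,0)])
E
```

```text
[ -5.27147832 -21.17343094]
[  8 -15] -> [0.3  0.38]
[21. -6.] -> [0.41 0.36]
[35. -9.] -> [0.01 0.47]
[ 47. -11.] -> [0.03 0.4 ]
[50. -6.] -> [0.17 0.06]
[50. -1.] -> [ 0.17 -0.03]
[50.  4.] -> [ 0.17 -0.05]
[49.  9.] -> [ 0.14 -0.05]
[34.  4.] -> [-0.29 -0.46]
[17.  0.] -> [-0.25 -0.52]
[0 0] -> [-0.13 -0.55]
```

Call:
send_rows --deltas '[0, 0, 0, 0, 0, 0, -1, 0.3, 0.38, 0, 0, 0, 0, -1, 0.41, 0.36, 0, 0, 0, 0, -1, 0.01, 0.47, 0, 0, 0, 0, -1, 0.03, 0.4, 0, 0, 0, 0, -1]' --force 60

```text
time_s: 22.15
tcp_pos: [0.619, -0.2062, 0.1945]
tcp_rot: [-0.002, 0.837, 0.547, -0.001]
contact_force: [-10.7, 5.1, 1.8]
opening: 0.0118
gripper_force: 60.1
```

Call:
send_rows --deltas '[0.17, 0.06, 0, 0, 0, 0, -1, 0.17, -0.03, 0, 0, 0, 0, -1, 0.17, -0.05, 0, 0, 0, 0, -1, 0.14, -0.05, 0, 0, 0, 0, -1, 0, 0, 0, 0, 0, 0, -1]'

```text
time_s: 22.78
tcp_pos: [0.6225, -0.1898, 0.194]
tcp_rot: [-0.002, 0.838, 0.545, -0.003]
contact_force: [-8.8, -1.7, 0.7]
opening: 0.012
gripper_force: 60.0
```

Call:
send_rows --deltas '[-0.29, -0.46, 0, 0, 0, 0, -1, -0.25, -0.52, 0, 0, 0, 0, -1, -0.13, -0.55, 0, 0, 0, 0, -1, 0, 0, 0, 0, 0, 0, -1, 0, 0, 0, 0, 0, 0, -1]'

```text
time_s: 23.4
tcp_pos: [0.5759, -0.1884, 0.1954]
tcp_rot: [0.0, 0.838, 0.546, 0.0]
contact_force: [0.5, 0.2, -0.4]
opening: 0.012
gripper_force: 60.0
```

```bash
cat >> h.py <<'E'
def wsee(fn=None):
    I,D=ctrl.camera("wrist");rod("wrist",I,D)
    if fn: cv2.imwrite(fn,I[90:270,170:350,::-1].repeat(3,0).repeat(3,1))
    for k,v in balls("wrist",I,C).items():
        for b in v: print(k,b[0],b[1],bas(b[2]).round())
E
python3 - <<'E'
from h import *
wsee("pics/c5.png");see();print(ctrl.observe()["time_s"])
E
```

```text
wrist 598
0.03 90 [-0.0012  0.001   0.0294]
0.045 73 [-0.0035  0.0007  0.0447]
0.06 52 [-0.0058  0.0007  0.0598]
0.075 48 [-0.0081  0.0007  0.0746]
0.09 38 [-0.0106  0.0007  0.0898]
0.105 31 [-0.0128 -0.0002  0.1047]
0.12 32 [-0.0155  0.0007  0.1199]
0.135 24 [-0.0178  0.0013  0.1355]
0.15 176 [-0.0169  0.0087  0.1527]
0.165 14 [0.0097 0.0434 0.1592]
max z 0.17394342300140844
lav [277.8 156. ] 809 [33. 41.]
lav [222.1 221.6] 143 [-49. -20.]
ced [305.6 175.8] 379 [59. 12.]
ced [257.9 222.4] 687 [ -7. -31.]
ced [307.  208.5] 349 [ 53. -28.]
ced [286.7 230.8] 19 [ 24. -50.]
side lav [293.1 218.8] 62 xy [38. 38.] r 54.0 th 45.0
side lav [274.2 238.3] 15 xy [-49. -17.] r 52.0 th 199.0
side ced [287.1 212.6] 111 xy [27. 69.] r 74.0 th 68.0
side ced [301.1 222.9] 39 xy [59. 14.] r 60.0 th 13.0
side ced [303.5 232.6] 33 xy [ 53. -25.] r 58.0 th 334.0
foot [ 0.4 -0.5] z 0.0283
23.5
```

View pics/c5.png

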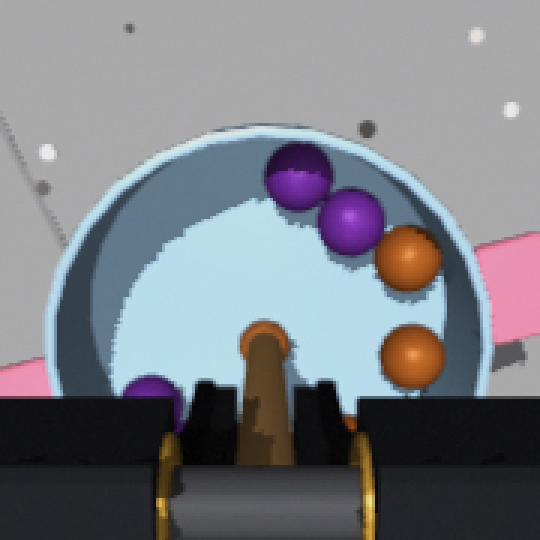

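The wrist crop shows cedar (408,258) now clear of the line on the +y side, while lavender (352,222) has barely moved from its start. I do one more careful sweep with the corrected offset and a slightly lower tip.

```bash
sed -i 's/^OFF=.*/OFF=np.array([-.029,.001,.165])/' h.py; python3 - <<'E'
from h import *
for x,y in((352,222),(298,178),(408,258),(412,356)): print(bas(pt("wrist",170+x/3,90+y/3,.034)).round(1))
print(bas(foot()), foot()[2], bas(pt("wrist",170+265/3,90+343/3,.033)))
path([(12,-8),pol(25,350),pol(38,351),pol(49,353)]+[pol(52,t) for t in (359,5,11,17)]+[pol(34,6),pol(17,0),(0,0)])
E
```

```text
[41.8 30.1]
[25.8 51. ]
[59.7 11.4]
[ 53.6 -27.9]
[ -1.9764919  -10.16629603] 0.030264319488972624 [-1.55915872 -9.08232505]
[12 -8] -> [0.18 0.44]
[25. -4.] -> [0.22 0.38]
[38. -6.] -> [0.05 0.43]
[49. -6.] -> [0.09 0.36]
[52. -1.] -> [0.19 0.07]
[52.  5.] -> [ 0.17 -0.05]
[51. 10.] -> [ 0.17 -0.07]
[50. 15.] -> [ 0.16 -0.08]
[34.  4.] -> [-0.5  -0.42]
[17.  0.] -> [-0.25 -0.52]
[0 0] -> [-0.13 -0.55]
```

Call:
send_rows --deltas '[0, 0, 0.13, 0, 0, 0, -1, 0.18, 0.44, 0, 0, 0, 0, -1, 0.22, 0.38, 0, 0, 0, 0, -1, 0.05, 0.43, 0, 0, 0, 0, -1, 0.1, 0.33, 0, 0, 0, 0, -1]'

```text
time_s: 24.12
tcp_pos: [0.6255, -0.1928, 0.191]
tcp_rot: [-0.0, 0.838, 0.546, -0.001]
contact_force: [-0.8, -0.3, -0.1]
opening: 0.012
gripper_force: 60.0
```

Call:
send_rows --deltas '[0.19, 0.02, 0, 0, 0, 0, -1, 0.17, -0.05, 0, 0, 0, 0, -1, 0.17, -0.07, 0, 0, 0, 0, -1, 0.17, -0.08, 0, 0, 0, 0, -1, 0, 0, 0, 0, 0, 0, -1]'

```text
time_s: 24.75
tcp_pos: [0.6275, -0.1708, 0.191]
tcp_rot: [-0.001, 0.838, 0.546, -0.001]
contact_force: [-4.1, -2.2, -0.4]
opening: 0.0118
gripper_force: 60.0
```

```bash
python3 - <<'E'
from h import *
wsee();see();print(ctrl.observe()["time_s"])
E
```

```text
wrist 718
0.03 69 [-0.005   0.0007  0.0293]
0.045 60 [-0.0088  0.0007  0.0437]
0.06 39 [-0.0124  0.0007  0.06  ]
0.075 32 [-0.0159 -0.0001  0.0746]
0.09 30 [-0.0197 -0.0002  0.0903]
0.105 22 [-0.0234  0.0007  0.1048]
0.12 20 [-0.0271  0.0018  0.1199]
0.135 24 [-0.0302  0.0013  0.1372]
0.15 407 [-0.0217  0.0074  0.1469]
max z 0.1699497900782256
lav [223.3 181.7] 292 [14. 54.]
lav [243.7 192. ] 381 [34. 37.]
ced [260.6 217.9] 819 [45.  2.]
ced [258.3 275.3] 292 [ 24. -73.]
side lav [288.4 217.4] 86 xy [25. 48.] r 54.0 th 63.0
side lav [274.3 238.2] 14 xy [-48. -17.] r 51.0 th 199.0
side ced [303.5 232.8] 31 xy [ 52. -26.] r 58.0 th 334.0
foot [45.7 15.7] z 0.0261
24.85
```

Call:
send_rows --deltas '[0.17, -0.11, 0, 0, 0, 0, -1, 0.17, -0.12, 0, 0, 0, 0, -1, 0.16, -0.13, 0, 0, 0, 0, -1, 0.15, -0.14, 0, 0, 0, 0, -1, 0, 0, 0, 0, 0, 0, -1]'

```text
time_s: 25.48
tcp_pos: [0.6215, -0.1463, 0.1909]
tcp_rot: [-0.001, 0.838, 0.546, -0.001]
contact_force: [-5.6, -1.5, 0.2]
opening: 0.0121
gripper_force: 60.0
```

Call:
send_rows --deltas '[-0.42, -0.42, 0, 0, 0, 0, -1, -0.42, -0.5, 0, 0, 0, 0, -1, -0.2, -0.5, 0, 0, 0, 0, -1, 0, 0, 0, 0, 0, 0, -1, 0, 0, 0, 0, 0, 0, -1]'

```text
time_s: 26.1
tcp_pos: [0.5723, -0.1574, 0.1918]
tcp_rot: [0.0, 0.837, 0.547, 0.001]
contact_force: [-0.3, 0.5, -0.3]
opening: 0.0118
gripper_force: 60.0
```

```bash
python3 - <<'E'
from h import *
wsee("pics/c6.png");see();print(ctrl.observe()["time_s"])
E
```

```text
wrist 412
0.03 59 [-0.006   0.0001  0.0296]
0.045 46 [-0.0098  0.0007  0.045 ]
0.06 33 [-0.0138  0.0015  0.0595]
0.075 31 [-0.0177 -0.0001  0.0746]
0.09 25 [-0.022   0.0007  0.0904]
0.105 23 [-0.0264  0.0007  0.1039]
0.12 18 [-0.03    0.0002  0.119 ]
0.135 17 [-0.0341  0.0029  0.1343]
0.15 147 [-0.0353  0.0088  0.1497]
max z 0.1587121536935359
lav [273.4 174.9] 728 [15. 52.]
ced [307.6 186.2] 369 [50. 30.]
ced [257.8 229.6] 432 [-18.  -9.]
ced [258.1 275. ] 272 [-32. -69.]
side lav [288.3 216.2] 50 xy [26. 53.] r 59.0 th 64.0
side lav [274.2 238.3] 15 xy [-49. -17.] r 52.0 th 199.0
side ced [296.9 219.1] 37 xy [50. 33.] r 60.0 th 33.0
side ced [303.5 232.6] 33 xy [ 53. -25.] r 58.0 th 334.0
foot [-10.8  19.4] z 0.0265
26.2
```

View pics/c6.png

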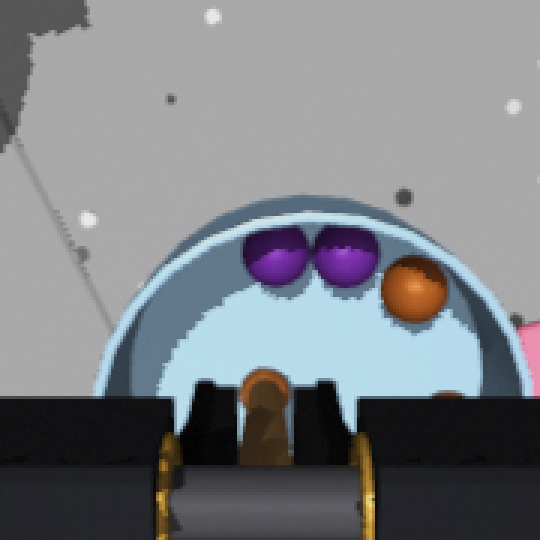

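All conditions look met: both lavenders at the back and a cedar at (413,290) are on the +y side, the others on the -y side. I lift out and turn the tool 15° to stand the stick upright.

Call:
send_rows --deltas '[0, 0, -0.8, 0, 0, 0, -1, 0, 0, -0.8, 0, 0, 0, -1, 0, 0, -0.8, 0, 0, 0, -1, 0, 0, -0.8, 0, 0, 0, -1, 0, 0, -0.9, 0, 0, 0, -1]'

```text
time_s: 26.82
tcp_pos: [0.5716, -0.158, 0.315]
tcp_rot: [0.0, 0.837, 0.546, -0.0]
contact_force: [0.5, -0.0, -0.2]
opening: 0.0119
gripper_force: 60.0
```

Call:
send_rows --deltas '[0, 0, 0, 0, 0.75, 0, -1, 0, 0, 0, 0, 0.75, 0, -1, 0, 0, 0, 0, 0, 0, -1, 0, 0, 0, 0, 0, 0, -1, 0, 0, 0, 0, 0, 0, -1]'

```text
time_s: 27.45
tcp_pos: [0.5718, -0.1567, 0.3142]
tcp_rot: [-0.071, 0.83, 0.543, 0.108]
contact_force: [-0.6, 0.1, 0.3]
opening: 0.0118
gripper_force: 60.0
```

```bash
sed -i 's/^OFF=.*/OFF=np.array([-.047,.001,.160])/' h.py; python3 - <<'E'
from h import *
p,M=tool();f=foot();print(p,f,(f-p))
print(((np.array([.592,.238,f[2]])-f)@M/.03).round(2))
I,D=ctrl.camera("top");
for k,v in balls("top",I,C).items():
    for b in v: print("top",k,b[1],bas(b[2]).round(1))
see()
E
```

```text
[ 0.57184385 -0.1567111   0.31418062] [ 0.57100553 -0.16101123  0.14747487] [-0.00083832 -0.00430013 -0.16670575]
[12.05 -4.68  3.21]
top lav 10 [14.3 56. ]
top ced 3890 [-65.7 -47.6]
side lav [285.2 216.6] 85 xy [15. 55.] r 57.0 th 74.0
side lav [274.2 238.1] 13 xy [-48. -16.] r 51.0 th 199.0
side ced [296.9 219.1] 37 xy [50. 33.] r 60.0 th 33.0
side ced [303.4 232.5] 31 xy [ 52. -25.] r 58.0 th 335.0
side ced [296.4 240.9] 9 xy [ 19. -49.] r 52.0 th 291.0
foot [-5.6 44.2] z 0.1476
```

Call:
send_rows --deltas '[0.93, -0.36, 0.25, 0, 0, 0, -1, 0.93, -0.36, 0.25, 0, 0, 0, -1, 0.93, -0.36, 0.25, 0, 0, 0, -1, 0.93, -0.36, 0.25, 0, 0, 0, -1, 0.93, -0.36, 0.25, 0, 0, 0, -1]'

```text
time_s: 28.18
tcp_pos: [0.58, -0.0026, 0.3143]
tcp_rot: [-0.071, 0.83, 0.542, 0.109]
contact_force: [0.5, 0.7, 0.3]
opening: 0.0118
gripper_force: 60.0
```

Call:
send_rows --deltas '[0.93, -0.36, 0.25, 0, 0, 0, -1, 0.93, -0.36, 0.25, 0, 0, 0, -1, 0.93, -0.36, 0.25, 0, 0, 0, -1, 0.93, -0.36, 0.25, 0, 0, 0, -1, 0.93, -0.36, 0.25, 0, 0, 0, -1]'

```text
time_s: 28.8
tcp_pos: [0.5886, 0.1514, 0.3142]
tcp_rot: [-0.071, 0.83, 0.542, 0.109]
contact_force: [-0.1, -0.1, -0.2]
opening: 0.0119
gripper_force: 60.0
```

Call:
send_rows --deltas '[0.93, -0.36, 0.25, 0, 0, 0, -1, 0.93, -0.36, 0.25, 0, 0, 0, -1, 0.93, -0.36, 0.25, 0, 0, 0, -1, 0, 0, 0, 0, 0, 0, -1, 0, 0, 0, 0, 0, 0, -1]'

```text
time_s: 29.42
tcp_pos: [0.594, 0.2419, 0.3139]
tcp_rot: [-0.071, 0.83, 0.542, 0.109]
contact_force: [0.2, -0.2, -0.5]
opening: 0.0118
gripper_force: 60.0
```

```bash
python3 - <<'E'
from h import *
p,M=tool();print(p,foot())
I,D=ctrl.camera("top")
for k,v in balls("top",I,C).items():
    for b in v:
        q=bas(b[2]);print("top",k,b[1],q.round(1),"near-start",min(np.hypot(*(bas(s)-q)) for s in S[k]).round(1))
J,E=ctrl.camera("side");W,_=ctrl.camera("wrist")
a=cv2.resize(J[110:170,195:285],(540,360),interpolation=2);b=cv2.resize(I[160:225,270:340],(250,232),interpolation=2)
a=cv2.copyMakeBorder(a,0,24,0,0,0);w=cv2.resize(W,(0,0),fx=.5,fy=.5)
out=np.zeros((592,800,3),np.uint8);out[:360,:540]=a[:360];out[:232,545:795]=b;out[362:554,:256]=w;cv2.imwrite("pics/j.png",out[...,::-1])
cv2.imwrite("pics/j_w.png",W[...,::-1])
E
```

```text
[0.59398612 0.24185431 0.31394696] [0.59330286 0.2376543  0.14723795]
top lav 41 [13.  55.3] near-start 17.6
top lav 40 [-46.9 -33.4] near-start 50.5
top ced 19 [48.5 32.9] near-start 47.4
top ced 16 [ 51.5 -26.1] near-start 15.6
top ced 18 [ 16.8 -56.9] near-start 22.6
top ced 18 [-14.2 -58.4] near-start 23.3
```

View pics/j.png

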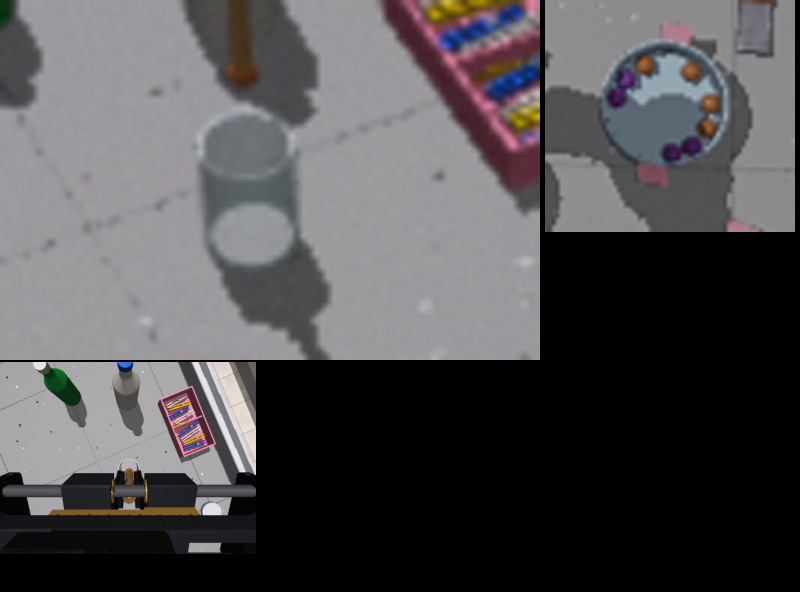

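Seen from above, all eight balls are well placed, and the stick hangs beside the jar's mouth at (241,75) in the crop. Next I compute the rim's centre.

```bash
python3 - <<'E'
from h import *
r=pt("side",195+247/6,110+147/6,.09);b=pt("side",195+251/6,110+234/6,.005);t=pt("side",195+241/6,110+73/6,.157);f=foot()
print("rim",r,"floor",b,"ball",t,"foot",f)
p,M=tool()
for g in (r,):
  print("to rim centre",((np.array([*g[:2],f[2]])-f)@M/.03).round(2))
print("down unit (30mm)",(np.array([0,0,-1])@M).round(3))
E
```

```text
rim [0.59256268 0.23453684 0.09      ] floor [0.5930211  0.23846264 0.005     ] ball [0.59088799 0.23246438 0.157     ] foot [0.59362237 0.236909   0.14752607]
to rim centre [-0.08 -0.   -0.02]
down unit (30mm) [-0.259 -0.     0.966]
```

Call:
send_rows --deltas '[-0.23, 0, 0.87, 0, 0, 0, -1, -0.23, 0, 0.87, 0, 0, 0, -1, -0.23, 0, 0.87, 0, 0, 0, -1, -0.23, 0, 0.87, 0, 0, 0, -1, -0.22, 0, 0.8, 0, 0, 0, -1]'

```text
time_s: 30.2
tcp_pos: [0.5942, 0.2414, 0.1805]
tcp_rot: [-0.071, 0.831, 0.541, 0.109]
contact_force: [0.2, 0.0, -1.3]
opening: 0.012
gripper_force: 60.0
```

Call:
send_rows --deltas '[0, 0, 0, 0, 0, 0, -1, 0, 0, 0, 0, 0, 0, -1, 0, 0, 0, 0, 0, 0, -1, 0, 0, 0, 0, 0, 0, -1, 0, 0, 0, 0, 0, 0, -1]'

```text
time_s: 30.82
tcp_pos: [0.5942, 0.2423, 0.1816]
tcp_rot: [-0.071, 0.83, 0.542, 0.11]
contact_force: [-0.1, 0.1, -0.5]
opening: 0.0119
gripper_force: 60.0
```

```bash
python3 - <<'E'
from h import *
print(foot(),ctrl.observe()["contact_force"])
J,E=ctrl.camera("side");cv2.imwrite("pics/j2.png",cv2.resize(J[90:170,195:285],(540,480),interpolation=2)[...,::-1])
E
```

```text
[0.59359969 0.23830985 0.01486013] [-0.11697959  0.14295995 -0.52936348]
```

View pics/j2.png

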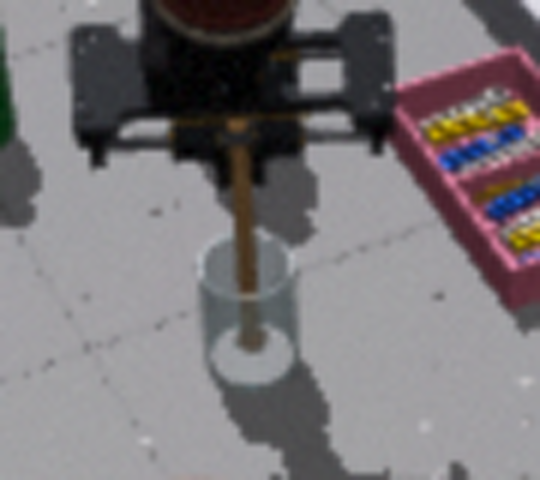

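The stick stands inside the jar, with its foot at about (250,345), clear of the walls. I lower it the last few millimetres, open and back off.

Call:
send_rows --deltas '[-0.06, 0, 0.22, 0, 0, 0, -1, 0, 0, 0, 0, 0, 0, -0.6, 0, 0, 0, 0, 0, 0, -0.3, 0, 0, 0, 0, 0, 0, 0.2, 0, 0, 0, 0, 0, 0, 1]'

```text
time_s: 31.5
tcp_pos: [0.594, 0.2422, 0.1742]
tcp_rot: [-0.071, 0.83, 0.542, 0.109]
contact_force: [-0.3, 0.4, 0.3]
opening: 0.0395
gripper_force: 0.0
```

Call:
send_rows --deltas '[0, 0, 0, 0, 0, 0, 1, 0, 0, 0, 0, 0, 0, 1, 0, 0, 0, 0, 0, 0, 1, 0, 0, 0, 0, 0, 0, 1, 0, 0, 0, 0, 0, 0, 1]'

```text
time_s: 32.12
tcp_pos: [0.5941, 0.2422, 0.1743]
tcp_rot: [-0.071, 0.83, 0.542, 0.109]
contact_force: [-0.1, 0.0, 0.3]
opening: 0.0847
gripper_force: 0.0
```

Call:
send_rows --deltas '[0, 0, 0, 0, 0, 0, 1, 0, 0, 0, 0, 0, 0, 1, 0, 0, -0.3, 0, 0, 0, 1, 0, 0, -0.5, 0, 0, 0, 1, 0, 0, -0.8, 0, 0, 0, 1]'

```text
time_s: 32.75
tcp_pos: [0.5888, 0.2305, 0.2217]
tcp_rot: [-0.071, 0.83, 0.542, 0.109]
contact_force: [0.4, -0.3, 0.1]
opening: 0.087
gripper_force: 0.0
```

Call:
send_rows --deltas '[0, 0, -0.8, 0, 0, 0, 1, 0, 0, -0.8, 0, 0, 0, 1, 0, 0, -0.8, 0, 0, 0, 1, 0, 0, -0.8, 0, 0, 0, 1, 0, 0, 0, 0, 0, 0, 1]'

```text
time_s: 33.38
tcp_pos: [0.5801, 0.2073, 0.3166]
tcp_rot: [-0.071, 0.83, 0.541, 0.112]
contact_force: [-0.1, 0.1, -0.3]
opening: 0.0869
gripper_force: 0.0
```

```bash
python3 - <<'E'
from h import *
j=np.array([.5925,.2365])
for n in("side","top","wrist"):
    I,D=ctrl.camera(n);P=cloud(n,D);hsv=cv2.cvtColor(I,cv2.COLOR_RGB2HSV)
    m=(cv2.inRange(hsv,(5,60,40),(25,255,255))>0)&(np.hypot(P[...,0]-j[0],P[...,1]-j[1])<.12)&(P[...,2]>.015)&(P[...,2]<.25)
    w=P[m];w=w[np.argsort(w[:,2])];print(n,m.sum());print(w[::max(1,len(w)//8)].round(3).tolist() if len(w) else "")
    if n=="top":
        for k,v in balls(n,I,C).items():
            for b in v: print(k,b[1],bas(b[2]).round(1))
print(ctrl.observe()["time_s"],ctrl.observe()["tcp_pos"],ctrl.observe()["opening"])
E
```

```text
side 91
[[0.584, 0.215, 0.037], [0.59, 0.232, 0.085], [0.592, 0.233, 0.11], [0.589, 0.233, 0.127], [0.593, 0.232, 0.147], [0.586, 0.231, 0.166], [0.592, 0.234, 0.181], [0.599, 0.238, 0.195], [0.59, 0.243, 0.204]]
top 0

lav 42 [13.2 54.9]
lav 39 [-46.9 -33. ]
ced 19 [48.5 32.9]
ced 16 [ 51.5 -26.1]
ced 18 [ 16.8 -56.9]
ced 16 [-14.2 -58.2]
wrist 120
[[0.588, 0.239, 0.202], [0.591, 0.243, 0.203], [0.596, 0.241, 0.204], [0.598, 0.238, 0.204], [0.591, 0.238, 0.204], [0.594, 0.24, 0.205], [0.592, 0.237, 0.205], [0.598, 0.236, 0.205]]
33.525 [0.57877288 0.20811413 0.31294128] 0.08690645768006516
```

The stick is standing almost upright, so I wait to see whether it stays or tips.

Call:
send_rows --deltas '[0, 0, -0.8, 0, 0, 0, 1, 0, 0, 0, 0, 0, 0, 1, 0, 0, 0, 0, 0, 0, 1, 0, 0, 0, 0, 0, 0, 1, 0, 0, 0, 0, 0, 0, 1]'

```text
time_s: 34.15
tcp_pos: [0.5764, 0.2025, 0.3359]
tcp_rot: [-0.071, 0.83, 0.542, 0.109]
contact_force: [0.6, 0.6, 0.4]
opening: 0.0868
gripper_force: 0.0
```

Call:
send_rows --deltas '[0, 0, 0, 0, 0, 0, 1, 0, 0, 0, 0, 0, 0, 1, 0, 0, 0, 0, 0, 0, 1, 0, 0, 0, 0, 0, 0, 1, 0, 0, 0, 0, 0, 0, 1]'

```text
time_s: 34.78
tcp_pos: [0.5766, 0.2024, 0.3366]
tcp_rot: [-0.071, 0.83, 0.542, 0.109]
contact_force: [-0.3, 0.6, -0.3]
opening: 0.0873
gripper_force: 0.0
```

Call:
send_rows --deltas '[0, 0, 0, 0, 0, 0, 1, 0, 0, 0, 0, 0, 0, 1, 0, 0, 0, 0, 0, 0, 1, 0, 0, 0, 0, 0, 0, 1, 0, 0, 0, 0, 0, 0, 1]'

```text
time_s: 35.4
tcp_pos: [0.5766, 0.2024, 0.3366]
tcp_rot: [-0.071, 0.83, 0.542, 0.109]
contact_force: [-0.6, 0.3, -0.1]
opening: 0.087
gripper_force: 0.0
```

```bash
cat >> h.py <<'E'
def stick():
    j=np.array([.5925,.2365])
    for n in("side","wrist"):
        I,D=ctrl.camera(n);P=cloud(n,D);hsv=cv2.cvtColor(I,cv2.COLOR_RGB2HSV)
        m=(cv2.inRange(hsv,(5,60,40),(25,255,255))>0)&(np.hypot(P[...,0]-j[0],P[...,1]-j[1])<.12)&(P[...,2]>.1)&(P[...,2]<.25)
        w=P[m];print(n,len(w),np.median(w[w[:,2]>w[:,2].max()-.012],0).round(4) if len(w) else "",ctrl.observe()["time_s"])
E
python3 - <<'E'
from h import *
stick();stick()
E
```

```text
side 70 [0.5927 0.2368 0.2017] 35.45
wrist 103 [0.5939 0.2384 0.205 ] 35.5
side 72 [0.5908 0.2369 0.2014] 35.55
wrist 102 [0.5938 0.2384 0.2049] 35.6
```

```bash
python3 -c "
from h import *
stick();print(ctrl.hand_in())"
```

```text
side 72 [0.5906 0.2363 0.2016] 35.65
wrist 103 [0.594  0.2383 0.2049] 35.7
the job is handed in; nothing more can be done
None
```

The job is handed in at 35.7 s: balls stirred, and all eight measured past 15 mm from their start (tightest about 15.6 mm), with both colours on each side; the stick is back in the jar, ball end down and upright; I viewed 12 pictures, two over the limit of 10, and no verdict came back.

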